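# Cap the charging port of a lab vessel with a twin-cam coupler cap

### The job

Take the metal coupler cap off its barbed hook, put it over the steel vessel's slanting port with its two cam arms still up, and then swing both arms down together, neither well ahead of the other, until they lie fully down beside the neck and hold the cap fully home. Do not drop the cap or disturb the glassware, and let go of everything at the end.

Things in the scene. Friction and masses are not known exactly. Their poses are not given: they have to be found in the camera images.
- cap_center (a point): Coupler cap, bare aluminium, about 0.34 kg: eight-sided cup, 48 mm across flats, 27 mm tall, open below, bore 38 mm wide and 21 deep. Point on its axis, 14 mm above the mouth rim. Axes: z from mouth to top, x through the two cam arms, y through the two free flats (y = +-24 mm, 20 wide) to grip. It hangs upright on the hook, its x along the hook's x, and can swing. Half-turn symmetric.
- cap_eye (a point): Centre of the window of the square eye fixed on the cap's flat top, 24 mm above cap_center on the axis. The eye lies in the cap's y-z plane; window 26 mm wide (y), 22 high (z); bars 5 mm thick; its top is 40 mm above cap_center. The hook passes through it, along x.
- cam_a (a joint): Steel cam arm on the cap's +x side. 0 = 10 degrees above level, pointing out; turns down; 1.745 = fully down, parallel to the cap's axis (stop 1.77). Stiff hinge (0.06 N m), stays where left; starts at 0 to 0.3. Inside the cup its lobe enters the port's groove in the last 20 degrees and draws the cap home. With the arms down the cap cannot go on or off.
- cam_b (a joint): The same cam arm on the cap's -x side, mirrored, same values. Both: pivot 23 mm out from the cap's axis and 2 mm below cap_center; 12 mm wide, 6 thick, ending in an 18 mm round paddle; 51 mm from pivot to end. Fully down, the outer face is 29 mm from the cap's axis, so the two measure 58 mm across.
- cam_a_end (a point): Centre of cam_a's round paddle, on its inner face, 42 mm from the pivot; moves with the arm.
- cam_b_end (a point): Centre of cam_b's round paddle, on its inner face, 42 mm from the pivot; moves with the arm.
- hook_seat (a point): Fixed hook of 6 mm steel rod; point on the rod's centre line, 200 mm above the bench, where the eye hangs (its top bar rests on the rod: cap_center is 32 mm below). x level along the rod towards the tip, z up. The rod runs level from a 12 mm post at x = -105 mm (22 mm clamp block at the top, foot 100 x 130 x 12 mm) to x = +6 mm, then rises at 45 degrees to the tip.
- hook_tip (a point): Tip of the hook, at x = +20, z = +14 mm from hook_seat in its axes. From here a barb, 5 mm thick, 9 long, points back and up; its top is at z = +22.5 mm. An upright eye cannot pass it: raise the cap about 11 mm, tilt its top 35 to 45 degrees back towards the post (turning about the eye), then move it 45 degrees up along the rising rod 110 mm or so, till the trailing arm is past too.
- port: Fixed slanting port of stainless steel; z = its axis, pointing out, leaning 35 degrees from vertical; y level; x up and over the vessel. Origin: where the centre of the cap's mouth rim lies when fully home (cap_center then at z = 14 mm); 215 mm above the bench. Head 35 mm across, z = 15 to 21 mm, top chamfered; groove below it to z = -1; barrel 32 across to -31; neck 27 to -110.
- gasket (a joint): Sprung rubber gasket in the port's head: 0 = up, standing 3 mm above the head; 0.003 = pressed flush, cap home. It pushes back 5 N at 0 and 7 N at 0.003. A cap merely set on the port rests on it about 3 mm above home; only closed arms keep it home. The cap may sit at any angle about the port's axis.
- vessel: Squat stainless vessel that carries the port, fixed, 164 mm across, 122 mm tall; origin on the bench straight below port; its axis stands 85 mm along its own +x from there, a small filler knob on top to 148 mm. The port leans to its -x.
- reagent_bottle: Bystander: amber glass jar, 72 mm across, 150 mm tall; origin at the centre of its underside.
- flask: Bystander: conical glass flask, 80 mm across, 118 mm tall; origin at the centre of its underside.
- beaker: Bystander: glass beaker, 72 mm across, 90 mm tall; origin at the centre of its underside.

How it is judged:
By the outcome, as a careful person would: the job done as asked, in the order asked, and still so for the second after the job is handed in, with the robot touching nothing.
It also fails if it takes over 58 s, if anything falls off the work surface, if the arm or the gripper's body presses on something with over 40 N, if the wrist force passes 120 N, or if a joint passes its speed limit or range.

### The arm

A 6-joint arm with a two-finger parallel gripper is mounted at the origin on the work surface. World frame = base frame: x ahead of the robot, y to its left, z up, the work surface at z = 0. Lengths are in mm, angles in rad, forces in N, time in s.
With the tool pointing down it reaches from about 350 to 975 mm from the base axis. Payload 7.1 kg.
Tool frame: the origin (TCP) lies between the finger pads; the fingertips stand 17 mm ahead of it and the grasp point (between the pads) lies 2 mm behind it (tip_reach is the y of the fingertips in the tool frame, in mm); y points along the fingers, x is the direction in which the jaws open and shut, and the axes are right-handed (so a half turn about y gives the same grasp; the last joint's range is limited). The gripper opens to 88 mm and grips with 3 to 60 N. Pads are 20 mm wide; open, the fingers measure 115 mm over their backs; the gripper's body (75 mm by 178 mm) begins 61 mm behind the grasp point.
Start: joints at [1.258, 0.423, 1.63, -0, 1.089, -0.019], TCP at [180.963, 598.212, 239.675] pointing down, gripper open.
Joint ranges: [-3, 3], [-0.9, 2.11], [0.09, 2.58], [-1.31, 4.45], [0.11, 2.69], [-2.54, 2.54]. Speed limits (rad/s): [2.39, 2.39, 3.01, 3.14, 3.14, 3.14].

### API

Orientations are given as a rotation vector (axis times angle).
In Python, from workcell import get_obs, get_image, camera_model, close_job, silhouettes, tip_of, tip_reach gives the robot as it stands. The module is installed in compiled form; this text tells all that it offers.
- The arm moves only by the tool arm_command, never from a script. Its argument "targets" is a list of rows, each a list of 4 numbers: the shift along the tool's x, y, z in mm, then the turn about the tool's y in rad. A call has 1 to 20 rows; each row shifts and turns the commanded pose from where the row before left it, along the tool's axes as they then stand; what a row does not reach is not made up. A row lasts 1/12 s, in which the tool goes at most 41.7 mm and 7.16 degrees, less where a joint would pass 70% of its speed; a pose out of reach is approached as far as the arm can. A call is refused whole if a number of a shift passes 41.7 or a number of a turn 0.125, either way. A call with a gripper value outside its range is refused whole. "gripper" is the opening in per cent of the stroke, from 0 (shut) to 100 (fully open), set as the call begins (left out, the last holds). The fingers move at their own pace and stop on an object; the grip force is fixed at half the most. Time passes only in rows, so rows that do not move let the fingers close. It gives the time, the measured TCP pose, the force and the opening at its end, in the units of the state.
- get_obs(): the state, without advancing time (a new reading comes with each control period).
- get_image(name): name is "scene" or "top" or "wrist"; returns the picture (480x640x3 uint8, blue, green, red); there is no depth.
- camera_model(name): a dict with "mtx" (3x3 intrinsics, pixels), "position" and "orientation" of the camera in the world. Camera axes: x right, y up, looking along -z (the intrinsics and any distortion apply to the point x, -y, -z); pixel columns grow to the right and rows downward; lengths in mm; the calibration is good to about 2 mm. The wrist camera is an equidistant fisheye: a pixel r from the principal point sees the ray r / f radians off the axis. A picture is of the moment at which its call begins: read the wrist's pose just before it. camera_model takes no time and is no camera call; for the wrist camera it gives the pose at the moment of the call.
- close_job(): hands the job in, once; it reports no verdict.
Trained networks look in the newest picture that a camera, given by its name, has taken for a name from the list of things; names that differ only in an ending like _2 or _b are one class to them, and where a whole thing is asked for, a point or a joint stands for the part that bears it (a point fixed in the world has none). Each returns a list of dicts, best first, with "conf" (0 to 1); they miss things now and then, are a little off and sometimes report something else, mostly with a low value. They report only what shows in the picture. A call takes as long as a camera call.
- silhouettes(camera, thing): "pixels" (480x640 bool, what is visible of it) and "at" ([column, row] in pixels, amid what is visible of it).
- tip_of(camera, thing): "at" ([column, row] in pixels: a listed point, or the origin of a listed thing).
The state is a dict: "t": time; "qpos": joint angles; "qvel": joint speeds; "joint_torque": joint torques, N m; "ee_pos": TCP position; "orientation": TCP orientation; "ft_force": force on the tool from outside, world axes, zero at the start; "moment": the same for the moment, N m; "width": finger opening in mm.
Only numpy, scipy, OpenCV 4.12 (cv2) and the standard library are available. Lean on these libraries where they do the work, as an engineer would, in place of code of your own. Each camera call takes 0.05 s, during which the arm holds its last target. There are 200 camera calls.

## Working session

There is one attempt and no reset: what is moved stays moved. The work goes in short steps, Python scripts to look and compute and a tool call to move; the robot and the scene stay as the last step left them, time stands still between calls to the robot, and variables do not carry over. Pictures are saved under pics/ and viewed, about 8 in all and at most 12, crops included, and the job is handed in when it is done.

Besides the shell and the picture viewer there is one more tool, called as a command line: name --pt "numbers of a row" for each row, then --argument value for the rest. arm_command: Moves the arm, as the interface text tells. Its arguments: {"type":"object","properties":{"targets":{"type":"array","items":{"type":"array","items":{"type":"number"}}},"gripper":{"type":"number"}},"required":["targets"]}

```bash
mkdir -p pics; cat > h.py <<'E'
import numpy as np,cv2
from scipy.spatial.transform import Rotation as R
from workcell import *
def pose():
    o=get_obs(); return np.array(o['ee_pos']),R.from_rotvec(o['orientation']).as_matrix(),o
def ray(cam,uv,m=None):
    m=m or camera_model(cam); K=np.array(m['mtx']); 
    ori=np.array(m['orientation']); Rm=R.from_rotvec(ori).as_matrix() if ori.shape==(3,) else ori
    a=(uv[0]-K[0,2])/K[0,0]; b=(uv[1]-K[1,2])/K[1,1]
    if cam=='wrist':
        r=np.hypot(a,b); s=np.sin(r)/max(r,1e-9); d=np.array([a*s,-b*s,-np.cos(r)])
    else: 
        dist=m.get('dist',m.get('distortion'))
        if dist is not None: a,b=cv2.undistortPoints(np.array([[uv]],float),K,np.array(dist,float))[0,0]
        d=np.array([a,-b,-1.])
    d=Rm@d; return np.array(m['position'],float),d/np.linalg.norm(d)
def tri(rs):
    A=np.zeros((3,3));b=np.zeros(3)
    for p,d in rs: P=np.eye(3)-np.outer(d,d);A+=P;b+=P@p
    x=np.linalg.solve(A,b); return x,[round(float(np.linalg.norm((np.eye(3)-np.outer(d,d))@(x-p))),1) for p,d in rs]
def atz(r,z): p,d=r; return p+d*(z-p[2])/d[2]
E
python3 - <<'E'
from h import *
p,Rm,o=pose(); print(o['t'],p,np.round(Rm,3).tolist(),o['width'],tip_reach)
for c in ['scene','top','wrist']:
    m=camera_model(c); print(c,{k:np.round(v,3).tolist() if not isinstance(v,str) else v for k,v in m.items()})
im={c:get_image(c) for c in ['scene','top','wrist']}
for c in im: cv2.imwrite(f'pics/{c}0.png',im[c])
for n in ['cap_center','cap_eye','cam_a_end','hook_seat','hook_tip','port','vessel','reagent_bottle','flask','beaker']:
    for c in ['scene','top','wrist']:
        print(n,c,[(np.round(d['at']).astype(int).tolist(),round(d['conf'],2)) for d in tip_of(c,n)[:3]])
E
```

```text
0.0 [180.79856109 597.70454132 238.8920218 ] [[0.29, -0.0, -0.957], [0.957, -0.001, 0.29], [-0.002, -1.0, 0.0]] 87.70076706448745 17.0
scene {'mtx': [[459.09, 0.0, 324.046], [0.0, 459.09, 237.861], [0.0, 0.0, 1.0]], 'position': [1040.948, -383.168, 1116.356], 'orientation': [0.51, 0.24, 0.81]}
top {'mtx': [[532.634, 0.0, 321.508], [0.0, 532.634, 236.368], [0.0, 0.0, 1.0]], 'position': [428.904, -22.036, 1484.185], 'orientation': [0.105, -0.105, -1.561]}
wrist {'mtx': [[371.648, 0.0, 315.734], [0.0, 371.648, 242.07], [0.0, 0.0, 1.0]], 'position': [103.187, 621.117, 383.35], 'orientation': [-0.255, -0.188, 1.267]}
cap_center scene [([350, 167], 0.97)]
cap_center top [([232, 285], 0.68)]
cap_center wrist []
cap_eye scene [([349, 158], 0.61)]
cap_eye top [([232, 283], 0.64), ([231, 284], 0.57), ([230, 260], 0.23)]
cap_eye wrist []
cam_a_end scene [([370, 175], 0.53)]
cam_a_end top [([232, 259], 0.64), ([310, 191], 0.33)]
cam_a_end wrist []
hook_seat scene [([347, 158], 0.91)]
hook_seat top [([233, 284], 0.73), ([138, 236], 0.66), ([417, 268], 0.64)]
hook_seat wrist []
hook_tip scene [([351, 158], 0.96)]
hook_tip top [([232, 277], 0.87), ([238, 308], 0.68)]
hook_tip wrist []
port scene [([216, 266], 0.89)]
port top [([416, 269], 0.74)]
port wrist []
vessel scene [([236, 300], 0.93)]
vessel top [([402, 274], 0.59), ([142, 237], 0.36)]
vessel wrist []
reagent_bottle scene [([448, 176], 0.83), ([349, 157], 0.57)]
reagent_bottle top [([138, 235], 0.93)]
reagent_bottle wrist []
flask scene []
flask top [([314, 189], 0.57)]
flask wrist []
beaker scene [([200, 402], 0.59), ([331, 153], 0.16)]
beaker top [([475, 227], 0.84)]
beaker wrist []
```

```bash
ls pics; python3 -c "
import cv2,numpy as np
a=cv2.imread('pics/scene0.png');b=cv2.imread('pics/top0.png')
cv2.imwrite('pics/both.png',cv2.resize(np.hstack([a,b]),(800,300),interpolation=cv2.INTER_AREA))"
```

```text
scene0.png
top0.png
wrist0.png
```

View pics/scene0.png

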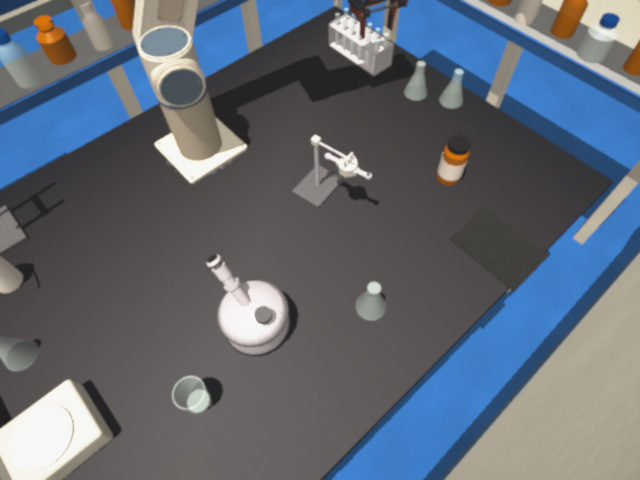

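View pics/top0.png

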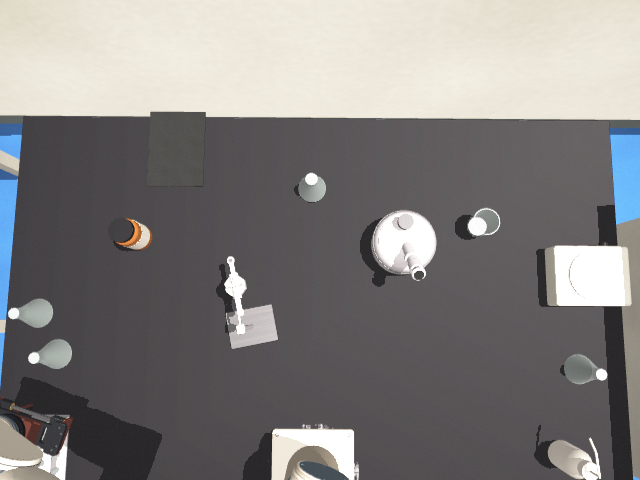

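```bash
python3 - <<'E'
from h import *
P={'cap_center':([350,167],[232,285]),'hook_seat':([347,158],[233,284]),'hook_tip':([351,158],[232,277]),'port':([216,266],[416,269]),'flask':(None,None)}
get=lambda c,n:[d['at'] for d in tip_of(c,n)[:1]]
get_image('scene');get_image('top')
for n in ['cap_center','cap_eye','cam_a_end','hook_seat','hook_tip','port','vessel']:
    a=get('scene',n);b=get('top',n)
    if a and b:
        x,e=tri([ray('scene',a[0]),ray('top',b[0])]);print(n,np.round(x),e)
for n in ['cap_center','hook_seat','hook_tip','port']:
    z={'cap_center':168,'hook_seat':200,'hook_tip':214,'port':215}[n]
    for c in ['scene','top']:
        print(n,c,np.round(atz(ray(c,get(c,n)[0]),z)))
for n in ['vessel','reagent_bottle','flask','beaker']:
    for c in ['scene','top']:
        for d in silhouettes(c,n)[:2]:
            print(n,c,round(d['conf'],2),np.round(d['at']),np.round(atz(ray(c,d['at']),60)))
# post line & hook from top: silhouette of cap
print('knob/axis', np.round(atz(ray('top',[404,242]),122)),np.round(atz(ray('top',[405,221]),148)))
print('clamp', np.round(atz(ray('scene',[316,140]),211)),np.round(atz(ray('top',[240,328]),211)))
E
```

```text
cap_eye [480. 194. 188.] [0.4, 0.4]
cam_a_end [513. 144. 296.] [44.5, 44.5]
hook_seat [590. 270. 180.] [125.4, 125.4]
hook_tip [502. 195. 207.] [2.0, 2.0]
port [ 523. -250.  213.] [3.4, 3.4]
vessel [ 518. -242.    8.] [7.5, 7.5]
cap_center scene [487. 185. 168.]Traceback (most recent call last):
  File "<stdin>", line 12, in <module>
IndexError: list index out of range
```

arm_command --pt "-18 -10 -24 0" --pt "-18 -10 -24 0" --pt "-18 -10 -24 0" --pt "-18 -10 -24 0" --pt "-18 -10 -24 0" --pt "-18 -10 -24 0" --pt "-18 -10 -24 0" --pt "-18 -10 -24 0" --pt "-18 0 -24 0" --pt "-18 0 -24 0" --pt "-18 0 -24 0" --pt "-18 0 -24 0" --pt "-18 0 -24 0" --pt "-18 0 -24 0" --pt "-18 0 -24 0" --pt "-18 0 -24 0" --pt "-15 0 -23 0"

```text
t: 3.97
ee_pos: [483.4, 188.7, 319.9]
orientation: [-1.334, -0.99, 0.99]
ft_force: [0.5, 0.6, 0.8]
width: 87.3
```

arm_command --pt "0 0 0 -0.11" --pt "0 0 0 -0.11" --pt "0 0 0 -0.11" --pt "0 0 0 -0.11" --pt "0 0 0 0" --pt "0 0 0 0"

```text
t: 4.47
ee_pos: [482.8, 190.3, 319.8]
orientation: [-1.138, -1.314, 1.314]
ft_force: [-0.2, -0.7, -0.7]
width: 87.7
```

```bash
cat > look.py <<'E'
import sys
from h import *
tag=sys.argv[1]; names=sys.argv[2].split(','); Z=dict(cap_center=168,cap_eye=192,hook_seat=200,hook_tip=214,port=215,vessel=0,reagent_bottle=0,flask=0,beaker=0)
p,Rm,o=pose(); print('t',round(o['t'],2),np.round(p,1),np.round(Rm[:,0],3),np.round(o['ft_force'],1),round(o['width'],1))
M=camera_model('wrist')
for c in ['scene','top','wrist']: cv2.imwrite(f'pics/{c}{tag}.png',get_image(c))
for n in names:
    rs=[]
    for c in ['scene','top','wrist']:
        r=tip_of(c,n)[:1]
        if r and r[0]['conf']>.4:
            y=ray(c,r[0]['at'],M if c=='wrist' else None); rs.append(y)
            print(n,c,np.round(r[0]['at']),round(r[0]['conf'],2),'at z',np.round(atz(y,Z[n])[:2],1) if n in Z else '')
    if len(rs)>1: x,e=tri(rs); print('   tri',np.round(x,1),e)
E
python3 look.py 1 cap_center,cap_eye,cam_a_end,cam_b_end,hook_seat,hook_tip,port,vessel,flask,beaker
```

```text
t 4.47 [482.8 190.3 319.8] [-0.142  0.99   0.   ] [-0.2 -0.7 -0.7] 87.7
cap_center scene [346. 166.] 0.96 at z [477.5 189.4]
cap_center wrist [316. 231.] 0.91 at z [482.1 191.1]
   tri [480.2 189.3 171.1] [1.9, 1.9]
cap_eye scene [350. 162.] 0.85 at z [488.6 193.5]
cap_eye wrist [320. 236.] 0.87 at z [479.6 193.4]
   tri [483.2 195.8 184.6] [2.4, 2.4]
cam_a_end scene [367. 176.] 0.41 at z 
cam_a_end top [234. 259.] 0.55 at z 
cam_a_end wrist [320. 303.] 0.75 at z 
   tri [545.4 200.2 174.5] [1.8, 4.6, 3.1]
cam_b_end scene [328. 156.] 0.63 at z 
cam_b_end wrist [315. 147.] 0.84 at z 
   tri [414.6 180.3 164. ] [0.7, 0.7]
hook_seat scene [350. 156.] 0.92 at z [479.  203.1]
hook_seat wrist [315. 239.] 0.92 at z [479.8 189.4]
   tri [481.  193.5 207. ] [5.4, 5.4]
hook_tip scene [354. 159.] 0.76 at z [501.6 193.4]
hook_tip wrist [317. 271.] 0.95 at z [499.4 193.9]
   tri [500.4 194.3 212.1] [0.3, 0.3]
port scene [216. 268.] 0.78 at z [ 522.5 -250.7]
port top [418. 268.] 0.59 at z [ 525.1 -250.2]
   tri [ 524.6 -250.4  217.9] [0.8, 0.8]
vessel scene [235. 300.] 0.77 at z [ 510.8 -239. ]
vessel top [401. 275.] 0.9 at z [ 523.  -242.3]
vessel wrist [ 36. 190.] 0.75 at z [ 519.7 -242.6]
   tri [ 518.6 -239.6    7.7] [3.9, 4.1, 3.0]
flask scene [369. 307.] 0.73 at z [763.7   7.8]
flask top [317. 191.] 0.7 at z [759.2  -5.5]
flask wrist [318. 272.] 0.73 at z [583.5 208.1]
   tri [ 728.9  101.  -215.4] [25.7, 129.3, 134.5]
beaker scene [198. 402.] 0.76 at z [ 663.1 -456.9]
beaker top [480. 229.] 0.57 at z [ 653.9 -466.2]
   tri [ 657.4 -462.8   -8. ] [6.1, 6.1]
```

View pics/wrist1.png

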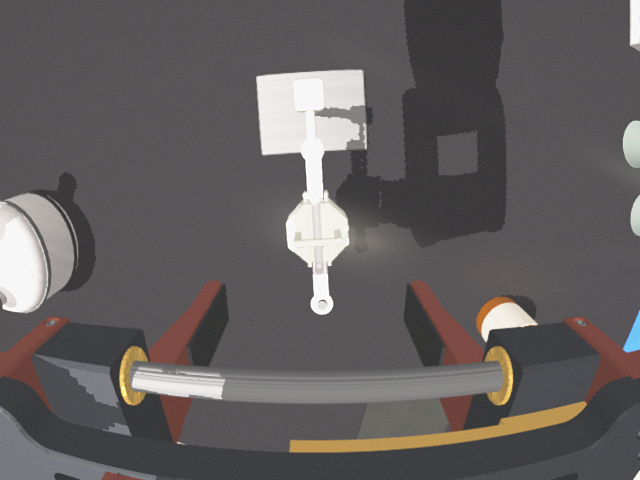

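arm_command --pt "1.2 20 2.2 0" --pt "0 30 0 0" --pt "0 30 0 0" --pt "0 28 0 0" --pt "0 20 0 0" --pt "0 12 0 0" --pt "0 8 0 0" --pt "0 0 0 0" --pt "0 0 0 0"

```text
t: 6.87
ee_pos: [480.6, 191.3, 171.8]
orientation: [-1.136, -1.316, 1.316]
ft_force: [0.3, -0.2, 0.5]
width: 87.5
```

```bash
python3 look.py 2 cap_center,cap_eye,hook_tip,cam_a_end,cam_b_end
```

```text
t 6.87 [480.6 191.3 171.8] [-0.146  0.989 -0.   ] [ 0.3 -0.2  0.5] 87.5
cap_center scene [346. 169.] 0.83 at z [486.  183.9]
cap_center wrist [313. 316.] 0.94 at z [479.4 190.1]
   tri [482.3 189.4 161.1] [1.3, 1.3]
cap_eye scene [346. 158.] 0.56 at z [472.1 195.4]
cap_eye wrist [320. 342.] 0.87 at z [478.1 192.8]
   tri [475.1 192.4 196.8] [0.0, 0.0]
hook_tip scene [352. 158.] 0.93 at z [495.  192.3]
hook_tip wrist [318. 414.] 0.69 at z [496.1 194.5]
   tri [495.2 193.4 214.2] [1.1, 1.1]
cam_a_end scene [369. 179.] 0.59 at z 
cam_a_end wrist [323. 423.] 0.75 at z 
   tri [549.2 205.7 164.4] [0.2, 0.2]
cam_b_end wrist [307. 168.] 0.63 at z
```

View pics/wrist2.png

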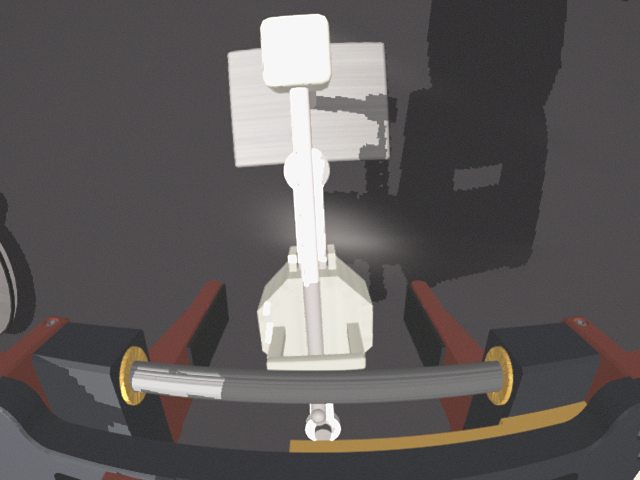

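arm_command --pt "0 0 0 0" --pt "0 0 0 0" --pt "0 0 0 0" --pt "0 0 0 0" --pt "0 0 0 0" --pt "0 0 0 0" --pt "0 0 0 0" --pt "0 0 0 0" --gripper 0

```text
t: 8.43
ee_pos: [480.4, 191.1, 171.7]
orientation: [-1.137, -1.316, 1.316]
ft_force: [-0.6, -0.7, 1.3]
width: 47.8
```

```bash
cat > sim.py <<'E'
import numpy as np
caps=[((-105,0),(6,0),3),((6,0),(20,14),3),((20,14),(13.6,20.4),2.5)]
def box(x0,x1,z0,z1,n=1.0):
    X,Z=np.meshgrid(np.linspace(x0,x1,max(2,int((x1-x0)/n))),np.linspace(z0,z1,max(2,int((z1-z0)/n))));return np.c_[X.ravel(),Z.ravel()]
arm=box(0,51,0,6,2);c,s=np.cos(.17),np.sin(.17);arm=arm@np.array([[c,s],[-s,c]])+[23,-2]
pts=np.vstack([box(-2.5,2.5,35,40),box(-24,24,5,13),arm,arm*[-1,1]])
def pen(P,th,off):
    # th: top tilts to -x
    c,s=np.cos(th),np.sin(th);q=(pts-[0,off])@np.array([[c,s],[-s,c]])+P
    m=1e9
    for a,b,r in caps:
        a=np.array(a,float);d=np.array(b)-a;t=np.clip(((q-a)@d)/(d@d),0,1);m=min(m,(np.linalg.norm(q-a-t[:,None]*d,axis=1)-r).min())
    return m
def run(path,x0=0,z0=0,off=0,verbose=True):
    P=np.array([x0,-32.+z0+off]);th=0;out=[]
    for dx,dz,n in path:
        for i in range(n):
            P=P+np.array([dx,dz])/n
            best=None
            for d in sorted(np.arange(-60,61),key=abs):
                if pen(P,th+np.radians(d*.25),off)>=-.3: best=d;break
            if best is None: out.append(('JAM',P.round(1).tolist(),round(np.degrees(th),1),round(pen(P,th,off),1)));return out
            th+=np.radians(best*.25)
        out.append((P.round(1).tolist(),round(np.degrees(th),1)))
    return out
E
python3 - <<'E'
from sim import *
for x0 in (-3,0,3):
  for up in (11,13,15):
    for path in ([(0,up,10),(10,0,10),(10,5,20),(10,10,20),(10,10,20),(60,60,60)],
                 [(0,up,10),(12,0,12),(10,10,20),(10,10,20),(70,70,60)],
                 [(0,up,10),(30,0,30),(10,10,20),(60,60,60)],[(0,up,10),(20,0,20),(10,10,20),(70,70,60)]):
        r=run(path,x0); print(x0,up,path[1:3],r[-1],[a[1] for a in r] if r[-1][0]!='JAM' else '')
E
python3 - <<'E'
from h import *
p,Rm,o=pose();print(p.round(1),round(o['width'],1),np.round(o['ft_force'],1))
m=camera_model('wrist');a=atz(ray('wrist',[300,95],m),200);b=atz(ray('wrist',[317,370],m),200);print(a.round(1),b.round(1),np.degrees(np.arctan2(*(b-a)[[1,0]])),'tool',np.degrees(np.arctan2(-Rm[0,0],Rm[1,0])))
E
```

```text
-3 11 [(10, 0, 10), (10, 5, 20)] ([97.0, 64.0], np.float64(42.0)) [np.float64(0.0), np.float64(0.0), np.float64(12.7), np.float64(30.0), np.float64(36.7), np.float64(42.0)]
-3 11 [(12, 0, 12), (10, 10, 20)] ([99.0, 69.0], np.float64(43.7)) [np.float64(0.0), np.float64(0.0), np.float64(27.0), np.float64(40.7), np.float64(43.7)]
-3 11 [(30, 0, 30), (10, 10, 20)] ([97.0, 49.0], np.float64(48.5)) [np.float64(0.0), np.float64(26.8), np.float64(43.8), np.float64(48.5)]
-3 11 [(20, 0, 20), (10, 10, 20)] ([97.0, 59.0], np.float64(39.3)) [np.float64(0.0), np.float64(10.8), np.float64(30.5), np.float64(39.3)]
-3 13 [(10, 0, 10), (10, 5, 20)] ([97.0, 66.0], np.float64(43.2)) [np.float64(0.0), np.float64(0.0), np.float64(13.2), np.float64(36.5), np.float64(40.2), np.float64(43.2)]
-3 13 [(12, 0, 12), (10, 10, 20)] ('JAM', [16.0, -12.0], np.float64(33.5), np.float64(-0.5)) 
-3 13 [(30, 0, 30), (10, 10, 20)] ([97.0, 51.0], np.float64(52.7)) [np.float64(0.0), np.float64(25.0), np.float64(45.8), np.float64(52.7)]
-3 13 [(20, 0, 20), (10, 10, 20)] ([97.0, 61.0], np.float64(40.2)) [np.float64(0.0), np
[... 3490 characters left out ...]
] ([103.0, 68.0], np.float64(41.0)) [np.float64(0.0), np.float64(6.3), np.float64(23.3), np.float64(31.3), np.float64(32.8), np.float64(41.0)]
3 15 [(12, 0, 12), (10, 10, 20)] ([105.0, 73.0], np.float64(42.5)) [np.float64(0.0), np.float64(9.5), np.float64(30.7), np.float64(38.5), np.float64(42.5)]
3 15 [(30, 0, 30), (10, 10, 20)] ([103.0, 53.0], np.float64(41.8)) [np.float64(0.0), np.float64(33.7), np.float64(55.0), np.float64(41.8)]
3 15 [(20, 0, 20), (10, 10, 20)] ([103.0, 63.0], np.float64(65.5)) [np.float64(0.0), np.float64(21.2), np.float64(42.3), np.float64(65.5)]
[480.4 191.1 171.7] 47.8 [-0.6 -0.7  1.3]
[389.3 173.  200. ] [485.5 192.5 200. ] 11.480361182840898 tool 8.382434595060898
```

arm_command --pt "0 -3 0 -0.045" --pt "0 -4 0 0" --pt "0 -4 0 0" --pt "0 -2 0 0" --pt "0 0 -3 0" --pt "0 0 -3 0" --pt "0 0 -4 0" --pt "0 -1 -2 0" --pt "0 -1 -2 0" --pt "0 -1 -2 0" --pt "0 -1 -2 0" --pt "0 -1 -2 0" --pt "0 0 0 0"

```text
t: 9.52
ee_pos: [496.2, 193.7, 187.2]
orientation: [-1.107, -1.34, 1.355]
ft_force: [-8.7, -2.7, -5.3]
width: 48.0
```

```bash
python3 look.py 3 cap_center,cap_eye,hook_tip; python3 -c "
import cv2,numpy as np
a=cv2.imread('pics/wrist3.png');b=cv2.resize(cv2.imread('pics/scene3.png')[110:230,270:430],(480,360),interpolation=cv2.INTER_CUBIC)
c=cv2.resize(a[220:460,160:480],(480,360));cv2.imwrite('pics/v3.png',np.vstack([c,b])[:, :][0:720]);cv2.imwrite('pics/v3.png',cv2.resize(np.hstack([c,b]),(800,300)))"
```

```text
t 9.52 [496.2 193.7 187.2] [-0.19   0.982 -0.001] [-8.7 -2.7 -5.3] 48.0
cap_center scene [356. 164.] 0.77 at z [491.6 213.3]
cap_center wrist [315. 311.] 0.97 at z [500.2 194.2]
   tri [497.4 198.6 180.8] [6.4, 6.4]
cap_eye scene [352. 161.] 0.5 at z [490. 198.]
cap_eye wrist [319. 336.] 0.74 at z [500.2 196.2]
   tri [494.9 194.2 199.9] [1.1, 1.1]
hook_tip wrist [318. 362.] 0.82 at z [498.9 195.4]
```

View pics/v3.png

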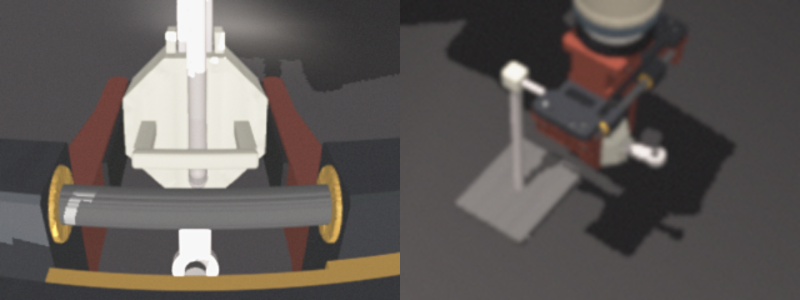

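arm_command --pt "0 -2 -2 0" --pt "0 -2 -2 0" --pt "0 -2 -2 0" --pt "0 0 0 0"

```text
t: 10.45
ee_pos: [502.7, 195.0, 192.8]
orientation: [-1.108, -1.341, 1.354]
ft_force: [-3.2, -0.6, -14.6]
width: 48.0
```

arm_command --pt "0 -1 -2 0" --pt "0 -1 -2 0" --pt "0 0 0 0"

```text
t: 10.7
ee_pos: [506.9, 195.9, 194.7]
orientation: [-1.108, -1.341, 1.354]
ft_force: [-3.1, -1.2, -18.0]
width: 47.7
```

```bash
python3 look.py 4 cap_center,cap_eye,hook_tip; python3 -c "
import cv2
cv2.imwrite('pics/v4.png',cv2.resize(cv2.imread('pics/wrist4.png')[220:460,160:480],(480,360)))"
```

```text
t 10.7 [506.9 195.9 194.7] [-0.19   0.982 -0.001] [ -3.1  -1.2 -18. ] 47.7
cap_center scene [358. 169.] 0.6 at z [505.4 206.9]
cap_center wrist [316. 306.] 0.84 at z [511.6 197. ]
   tri [509.3 198.8 176.2] [2.9, 2.9]
cap_eye scene [355. 158.] 0.62 at z [489.  212.1]
cap_eye wrist [318. 320.] 0.87 at z [507.  197.3]
   tri [499.  197.8 209.9] [2.7, 2.7]
hook_tip wrist [314. 326.] 0.8 at z [498.1 193.9]
```

View pics/v4.png

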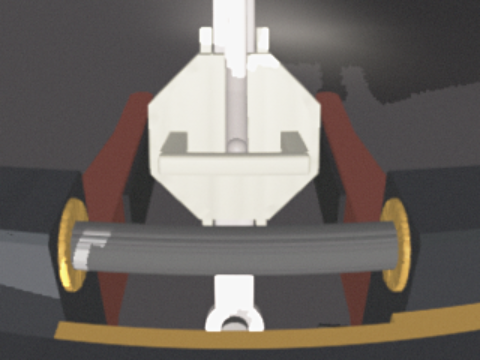

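arm_command --pt "0 2 -2 0" --pt "0 1 -2 0" --pt "0 0 -2 0" --pt "0 0 -2 0" --pt "0 0 0 0"

```text
t: 11.72
ee_pos: [519.5, 199.0, 195.9]
orientation: [-1.115, -1.352, 1.346]
ft_force: [0.5, 0.4, -3.5]
width: 47.9
```

```bash
python3 look.py 5 cap_center,cap_eye,hook_tip
```

```text
t 11.72 [519.5 199.  195.9] [-0.19   0.982  0.001] [ 0.5  0.4 -3.5] 47.9
cap_center scene [359. 169.] 0.48 at z [507.6 207.8]
cap_center wrist [313. 308.] 0.72 at z [526.5 199.4]
   tri [517.5 197.4 185.4] [0.5, 0.5]
cap_eye scene [361. 163.] 0.61 at z [511.1 211.3]
cap_eye wrist [318. 314.] 0.63 at z [517.4 199.8]
   tri [515.1 202.1 200.4] [3.6, 3.6]
hook_tip wrist [316. 301.] 0.81 at z [500.2 195.5]
```

arm_command --pt "0 -2 -4 0" --pt "0 -4 -8 0" --pt "0 -5 -9 0" --pt "0 -5 -9 0" --pt "0 -5 -9 0" --pt "0 -5 -9 0" --pt "0 -5 -9 0" --pt "0 -5 -9 0" --pt "0 -5 -9 0" --pt "0 -6 -9 0" --pt "0 -10 -8 0" --pt "0 -20 -3 0" --pt "0 -25 0 0" --pt "0 -15 0 0" --pt "0 0 0 0" --pt "0 0 0 0"

```text
t: 13.65
ee_pos: [611.5, 216.6, 312.3]
orientation: [-1.114, -1.35, 1.348]
ft_force: [0.1, -0.1, -3.3]
width: 47.9
```

```bash
python3 look.py 6 cap_center,cap_eye,port,cam_a_end,cam_b_end,vessel; python3 -c "
import cv2,numpy as np
b=cv2.resize(cv2.imread('pics/scene6.png')[90:330,180:500],(480,360),interpolation=cv2.INTER_CUBIC)
c=cv2.resize(cv2.imread('pics/wrist6.png'),(480,360));cv2.imwrite('pics/v6.png',cv2.resize(np.hstack([c,b]),(800,300)))"
```

```text
t 13.65 [611.5 216.6 312.3] [-0.19   0.982  0.   ] [ 0.1 -0.1 -3.3] 47.9
cap_center scene [398. 154.] 0.6 at z [541.2 322.5]
cap_eye scene [397. 145.] 0.48 at z [531.1 325.9]
cap_eye wrist [314. 314.] 0.9 at z [671.1 227.1]
   tri [603.6 218.  326.1] [4.7, 4.7]
port scene [215. 268.] 0.57 at z [ 522.  -253.9]
port top [416. 266.] 0.55 at z [ 530.4 -246. ]
   tri [ 527.7 -250.   220.2] [5.4, 5.4]
cam_a_end wrist [316. 436.] 0.79 at z 
cam_b_end wrist [316. 163.] 0.79 at z 
vessel scene [234. 304.] 0.93 at z [ 518.8 -247.9]
vessel top [397. 273.] 0.57 at z [ 527.6 -232.3]
vessel wrist [27. 94.] 0.93 at z [ 523.1 -242.9]
   tri [ 523.6 -240.3    2.2] [8.7, 9.1, 0.6]
```

View pics/v6.png

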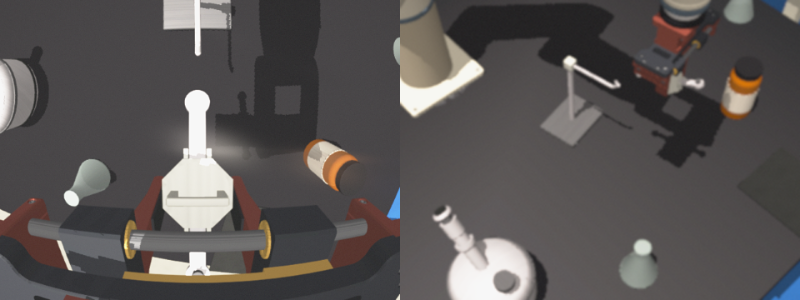

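```bash
python3 - <<'E'
from h import *
p,Rm,o=pose(); m=camera_model('wrist')
Rc=R.from_rotvec(m['orientation']).as_matrix();K=np.array(m['mtx'])
def proj(X):
    v=Rc.T@(X-np.array(m['position']));v=v*[1,-1,-1];r=np.arctan2(np.hypot(v[0],v[1]),v[2]);h=np.hypot(v[0],v[1]);return K[:2,2]+371.648*r*v[:2]/h
hx=-Rm[:,2];C=p-[0,0,4]
for th in (15,20,25,30,35,40,45):
    t=np.radians(th);cx=hx*np.cos(t)+np.array([0,0,1])*np.sin(t);cz=-hx*np.sin(t)+np.array([0,0,1])*np.cos(t)
    f=lambda x,z:np.round(proj(C+cx*x+cz*z)[1])
    print(th,'eye',f(0,24),'bar top',f(0,40),'cen',f(0,0),'capfront',f(24,13),'capback',f(-24,13))
for c,uv,z in [('top',[404,242],90),('top',[405,221],148),('scene',[264,315],148)]: print(c,np.round(atz(ray(c,uv),z)))
for c in('scene','top'):
    for d in silhouettes(c,'vessel')[:1]:
        n,_,st,ce=cv2.connectedComponentsWithStats(d['pixels'].astype(np.uint8)); print(c,d['at'],st[1:3].tolist())
        ys,xs=np.nonzero(d['pixels']); print('xr',xs.min(),xs.max(),'yr',ys.min(),ys.max())
E
```

```text
15 eye 332.0 bar top 345.0 cen 318.0 capfront 378.0 capback 268.0
20 eye 327.0 bar top 335.0 cen 318.0 capfront 377.0 capback 265.0
25 eye 322.0 bar top 325.0 cen 318.0 capfront 376.0 capback 263.0
30 eye 317.0 bar top 315.0 cen 318.0 capfront 374.0 capback 261.0
35 eye 311.0 bar top 305.0 cen 318.0 capfront 372.0 capback 259.0
40 eye 306.0 bar top 295.0 cen 318.0 capfront 369.0 capback 258.0
45 eye 301.0 bar top 286.0 cen 318.0 capfront 366.0 capback 258.0
top [ 603. -238.   90.]
top [ 650. -232.  148.]
scene [ 655. -231.  148.]
scene [251.2, 309.7] [[207, 254, 85, 103, 5046]]
xr 207 291 yr 254 356
top [398.7, 244.1] [[370, 211, 66, 70, 3427]]
xr 370 435 yr 211 280
```

arm_command --pt "-10 0 5 0" --pt "-18 0 10 0" --pt "-24 0 14 0" --pt "-24 0 14 0" --pt "-24 0 14 0" --pt "-24 0 14 0" --pt "-24 0 14 0" --pt "-24 0 14 0" --pt "-24 0 14 0" --pt "-24 0 14 0" --pt "-24 0 14 0" --pt "-24 0 14 0" --pt "-24 0 14 0" --pt "-24 0 14 0" --pt "-20 0 13 0" --pt "-12 0 9 0" --pt "-5.5 0 3.5 0" --pt "0 0 0 0" --pt "0 0 0 0"

```text
t: 16.38
ee_pos: [473.4, -170.2, 311.8]
orientation: [-1.113, -1.348, 1.348]
ft_force: [0.1, -0.5, -2.6]
width: 47.9
```

```bash
python3 look.py 7 cap_eye,port,cam_a_end,cam_b_end,vessel
```

```text
t 16.38 [ 473.4 -170.2  311.8] [-0.189  0.982  0.   ] [ 0.1 -0.5 -2.6] 47.9
cap_eye scene [222. 202.] 0.65 at z [ 366.1 -130.1]
cap_eye top [391. 294.] 0.62 at z [ 464.6 -189.4]
cap_eye wrist [318. 314.] 0.84 at z [ 531.7 -157.1]
   tri [ 462.1 -170.   325.4] [3.6, 2.4, 1.3]
port scene [217. 271.] 0.59 at z [ 528.8 -254.9]
port wrist [198. 290.] 0.77 at z [ 518.7 -249.3]
   tri [ 523.5 -252.7  205.2] [0.8, 0.8]
cam_a_end scene [367. 305.] 0.68 at z 
cam_a_end wrist [314. 436.] 0.88 at z 
   tri [781.4 -73.3 103.4] [42.3, 42.3]
cam_b_end top [395. 312.] 0.53 at z 
cam_b_end wrist [316. 164.] 0.72 at z 
   tri [ 415.2 -185.   265.9] [6.2, 6.2]
vessel scene [236. 302.] 0.6 at z [ 516.7 -240.5]
vessel wrist [247. 219.] 0.9 at z [ 516.7 -250.4]
   tri [ 517.1 -245.4    4.4] [4.7, 4.7]
```

View pics/wrist7.png

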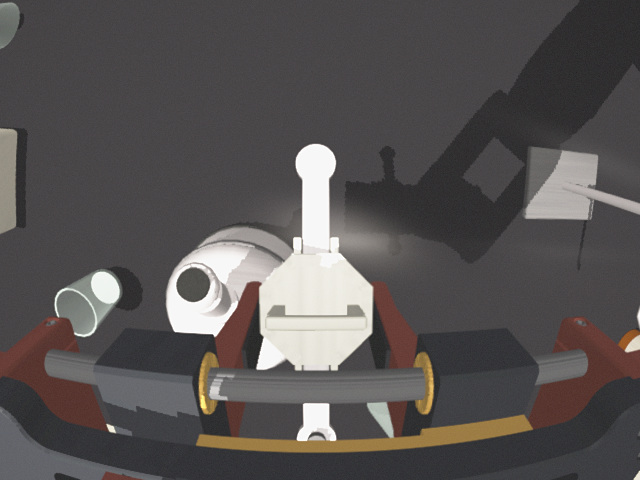

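```bash
cat > port.py <<'E'
from h import *
fv=np.radians(8.5);px=np.array([np.cos(fv)*np.cos(.6109),np.sin(fv)*np.cos(.6109),np.sin(.6109)]);pz=np.array([-np.cos(fv)*np.sin(.6109),-np.sin(fv)*np.sin(.6109),np.cos(.6109)]);py=np.cross(pz,px)
def tool(d,Rm): return np.round(Rm.T@d,1)
E
python3 - <<'E'
from port import *
p,Rm,o=pose();m=camera_model('wrist')
G=atz(ray('wrist',[199,284],m),215+24*pz[2]);print('G',G.round(1),'O',(G-24*pz).round(1))
im=cv2.imread('pics/scene7.png');b=cv2.resize(im[225:345,175:335],(800,600),interpolation=cv2.INTER_CUBIC);cv2.imwrite('pics/v7.png',b)
b=cv2.imread('pics/top7.png')[200:290,350:470];cv2.imwrite('pics/v7t.png',np.hstack([cv2.resize(im[235:325,180:300],(400,300),interpolation=cv2.INTER_CUBIC),cv2.resize(b,(400,300),interpolation=cv2.INTER_CUBIC)]))
E
```

```text
G [ 503.8 -243.9  234.7] O [ 517.4 -241.9  215. ]
```

View pics/v7t.png

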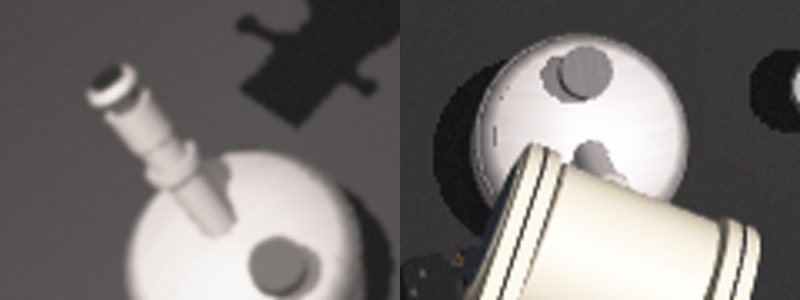

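```bash
python3 - <<'E'
from port import *
h=215+24*pz[2]
print('scene',atz(ray('scene',[213.6,259]),h).round(1),'top0',atz(ray('top',[418,273]),h).round(1))
im=cv2.imread('pics/top0.png')[250:290,395:440];g=im.max(2)
ys,xs=np.nonzero(g<90);print(list(zip(xs+395,ys+250))[:0])
for r in g[10:35,8:38]: print(' '.join(f'{v:3d}' for v in r))
# knob & vessel body
print('knob',atz(ray('scene',[180+278/3.33,235+262/3.33]),148).round(),atz(ray('top',[406,221.6]),148).round())
for z in (40,80,110): print('body top cam',z,atz(ray('top',[404.5,241]),z).round())
E
```

```text
scene [ 511.5 -245.7  234.7] top0 [ 512.2 -247.6  234.7]
[]
222 227 255 208 140 152 173 211 222 232 241 244 246 248 250 249 247 255 255 255 255 255 255 254 250 240 226 197  98  95
220 219 208 207 172 147 177 201 218 228 239 244 245 247 248 250 248 254 255 255 255 255 254 252 242 225 224 129  95  96
216 218 214 207 178 146 169 193 214 223 235 243 245 246 248 249 249 248 255 255 255 254 251 244 229 219 163  94  95  95
214 211 211 208 208 142 158 184 207 220 230 240 245 248 248 250 250 248 252 255 253 249 241 228 216 159  95  94  93  96
213 212 214 212 194 140 153 173 198 218 231 245 252 254 254 254 253 251 248 252 246 236 225 218 160  97  94  97  95  96
215 216 216 215 234 145 144 163 186 220 252 255 255 255 255 255 255 255 254 239 231 222 222 162  96  94  94  95  95  95
213 214 213 232 255 202 142 154 194 252 255 255 228 227 188 193 251 255 255 253 197 228 161  95  95  96  95  94  96  94
209 208 225 255 255 243 141 154 249 255 255 165 127 171 220 235 234 250 255 255 233 163  96  96  95  95  97  95  96  94
197 213 254 254 254 254 149 195 255 255 154 135 208 254 255 255 255 255 255 255 
[... 1413 characters left out ...]
66 191 220 170 102  93  95  96  95  97  95  94  95  94  94  95  94
 95  94  95  95  95  96  96  95  95  96  95  96  96  94  96  95  95  94  96  95  95  94  95  93  94  95  94  94  95  95
 95  92  96  93  96  95  93  96  94  94  93  94  94  95  95  95  95  94  95  96  95  94  94  95  95  96  95  95  93  95
 92  93  93  96  95  94  96  94  95  95  95  96  95  96  95  95  94  95  94  97  95  96  93  95  96  96  94  94  94  95
 92  94  93  93  93  95  94  93  97  95  95  95  95  94  97  94  94  94  95  96  95  94  95  96  95  95  94  94  94  96
knob [ 651. -230.  148.] [ 648. -235.  148.]
body top cam 40 [ 612. -247.   40.]
body top cam 80 [ 607. -241.   80.]
body top cam 110 [ 603. -236.  110.]
```

```bash
python3 - <<'E'
from port import *
A=ray('top',[418.5,274.8]);B=ray('scene',[213.6,259])
print('G tri',tri([A,B]), atz(A,234.7).round(1))
print('N',atz(ray('top',[408.,246.5]),128).round(1),atz(ray('scene',[244.6,303.5]),128).round(1))
for s,(c,uv) in {'collar':('scene',[180+172/3.33,235+160/3.33])}.items(): print(s,[atz(ray(c,uv),z).round(1) for z in (170,180,190)])
# wrist neck: view silhouette of port
m=camera_model('wrist');get_image('wrist')
for n in ('port','vessel'):
  d=silhouettes('wrist',n)[:1]
  for e in d:
    ys,xs=np.nonzero(e['pixels']);print(n,e['conf'],xs.min(),xs.max(),ys.min(),ys.max())
g=cv2.imread('pics/wrist7.png')[255:320,165:240].max(2);ys,xs=np.nonzero(g<60);print('dark',(xs.min()+165,xs.max()+165,ys.min()+255,ys.max()+255),xs.mean()+165,ys.mean()+255)
b=cv2.resize(cv2.imread('pics/wrist7.png')[210:380,150:350],(800,600));cv2.imwrite('pics/v7w.png',b)
E
```

```text
G tri (array([ 509.03397228, -247.19962894,  232.39960879]), [2.2, 2.2]) [ 507.9 -248.7  234.7]
N [ 587.  -242.4  128. ] [ 593.7 -243.9  128. ]
collar [array([ 552.4, -241.3,  170. ]), array([ 557.5, -242.8,  180. ]), array([ 562.7, -244.3,  190. ])]
port 0.6 172 238 263 324
vessel 0.91 166 293 225 368Traceback (most recent call last):
  File "<stdin>", line 12, in <module>
    return umr_minimum(a, axis, None, out, keepdims, initial, where)
ValueError: zero-size array to reduction operation minimum which has no identity
```

```bash
sed -i 's/radians(8.5)/radians(3.5)/' port.py; cat >> port.py <<'E'
G=np.array([507.5,-246.,234.7])
def Ctgt(s,th=31.5):  # TCP target with cap mouth centre at port z=24+s
    t=np.radians(th); ca=np.array([-np.cos(fv)*np.sin(t),-np.sin(fv)*np.sin(t),np.cos(t)])
    return G+s*pz+14*ca+[0,0,4]
E
python3 - <<'E'
from port import *
p,Rm,o=pose();print(o['t'],p)
R2=np.array([[-np.sin(fv),0,-np.cos(fv)],[np.cos(fv),0,-np.sin(fv)],[0,-1,0]])
for s in (60,10): print(s,Ctgt(s).round(1),'d now',tool(Ctgt(s)-p,R2))
print('per mm along -pz',(R2.T@-pz).round(3))
E
```

```text
17.4333 [ 473.46550636 -170.25142699  311.67410312]
60 [ 465.8 -248.5  299.8] d now [-77.7  11.9  12.4]
10 [ 494.5 -246.8  258.8] d now [-77.7  52.8 -16.3]
per mm along -pz [-0.     0.819 -0.574]
```

arm_command --pt "0 0 0 0.065" --pt "0 0 0 0.064" --pt "-10 0 2 0" --pt "-20 3 4 0" --pt "-20 4 4 0" --pt "-18 4 2 0" --pt "-9.7 0.9 0.4 0" --pt "0 8 -6 0" --pt "0 10 -7 0" --pt "0 10 -7 0" --pt "0 8 -5 0" --pt "0 4.9 -3.7 0" --pt "0 0 0 0" --pt "0 0 0 0"

```text
t: 18.6
ee_pos: [494.7, -246.1, 258.4]
orientation: [-1.177, -1.255, 1.256]
ft_force: [0.1, -0.4, -2.7]
width: 47.7
```

```bash
python3 look.py 8 cap_eye,cap_center,port,cam_a_end,cam_b_end; python3 -c "
from port import *
p,Rm,o=pose();print(tool(Ctgt(10)-p,Rm))
import cv2
b=cv2.imread('pics/scene8.png')[210:300,160:280];a=cv2.imread('pics/wrist8.png')[180:405,170:470]
cv2.imwrite('pics/v8.png',np.hstack([cv2.resize(b,(400,300),interpolation=cv2.INTER_CUBIC),cv2.resize(a,(400,300))]))"
```

```text
t 18.6 [ 494.7 -246.1  258.4] [-0.063  0.998  0.001] [ 0.1 -0.4 -2.7] 47.7
cap_eye scene [201. 241.] 0.66 at z [ 426.5 -232.7]
cap_eye top [418. 283.] 0.46 at z [ 491.3 -256.2]
cap_eye wrist [318. 315.] 0.97 at z [ 526.  -242.8]
   tri [ 484.  -244.5  274.1] [2.9, 4.7, 2.1]
cap_center scene [207. 250.] 0.73 at z [ 440.1 -231.6]
cap_center wrist [315. 306.] 0.87 at z [ 531.8 -244.3]
   tri [ 491.3 -245.6  248.9] [1.1, 1.1]
port scene [218. 267.] 0.96 at z [ 522.9 -248.4]
port top [417. 271.] 0.8 at z [ 519.2 -248.4]
   tri [ 519.9 -248.4  210.5] [0.9, 0.9]
cam_a_end wrist [315. 434.] 0.55 at z 
cam_b_end top [232. 273.] 0.62 at z 
cam_b_end wrist [315. 166.] 0.58 at z 
   tri [ 273.4 -249.3 2760.4] [74.9, 74.9]
[-0.1  0.   0.1]
```

View pics/v8.png

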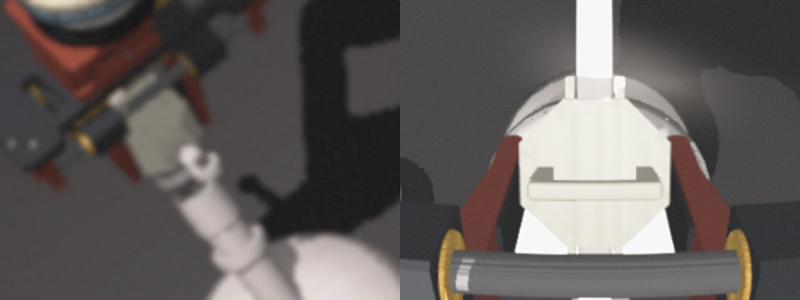

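arm_command --pt "-1 2.5 -1.7 0" --pt "0 2.5 -1.7 0" --pt "0 2.5 -1.7 0" --pt "0 2.5 -1.7 0" --pt "0 2.3 -1.8 0" --pt "0 0 0 0"

```text
t: 20.0
ee_pos: [502.4, -247.5, 247.5]
orientation: [-1.178, -1.253, 1.256]
ft_force: [-9.6, 0.2, 9.0]
width: 47.6
```

arm_command --pt "0 1.6 -1.1 0" --pt "0 1.6 -1.1 0" --pt "0 0 0 0"

```text
t: 20.25
ee_pos: [504.6, -247.5, 244.5]
orientation: [-1.178, -1.253, 1.256]
ft_force: [-7.6, 0.5, 10.9]
width: 47.8
```

arm_command --pt "0 1.6 -1.1 0" --pt "0 1.6 -1.1 0" --pt "0 1.6 -1.1 0" --pt "0 0 0 0"

```text
t: 20.58
ee_pos: [508.5, -247.2, 239.8]
orientation: [-1.179, -1.254, 1.256]
ft_force: [-6.2, 2.4, 10.4]
width: 47.4
```

```bash
python3 look.py 9 cap_eye,cap_center,port; python3 -c "
from port import *
p,Rm,o=pose();d=p-Ctgt(0);print('s',d@pz,'px',d@px,'py',d@py,'moment',np.round(o['moment'],2))
import cv2
b=cv2.imread('pics/scene9.png')[210:300,160:280];a=cv2.imread('pics/wrist9.png')[180:405,170:470]
cv2.imwrite('pics/v9.png',np.hstack([cv2.resize(b,(400,300),interpolation=cv2.INTER_CUBIC),cv2.resize(a,(400,300))]))"
```

```text
t 20.58 [ 508.5 -247.2  239.8] [-0.062  0.998 -0.001] [-6.2  2.4 10.4] 47.4
cap_eye scene [203. 247.] 0.62 at z [ 442.9 -239. ]
cap_eye top [420. 287.] 0.47 at z [ 482.2 -259.1]
cap_eye wrist [317. 265.] 0.86 at z [ 498.8 -247.2]
   tri [ 479.1 -248.4  247.6] [0.7, 1.0, 0.8]
cap_center scene [208. 254.] 0.66 at z [ 452.1 -237.3]
cap_center top [476. 225.] 0.73 at z [ 636.7 -405.9]
cap_center wrist [315. 287.] 0.75 at z [ 522.9 -246.5]
   tri [ 541.5 -287.8  319.1] [27.6, 97.9, 86.8]
port scene [219. 267.] 0.56 at z [ 525.1 -246.4]
s -13.590623696260817 px 0.5078734410524459 py -1.2356176820976084 moment [ 0.17  0.98 -0.05]
```

View pics/v9.png

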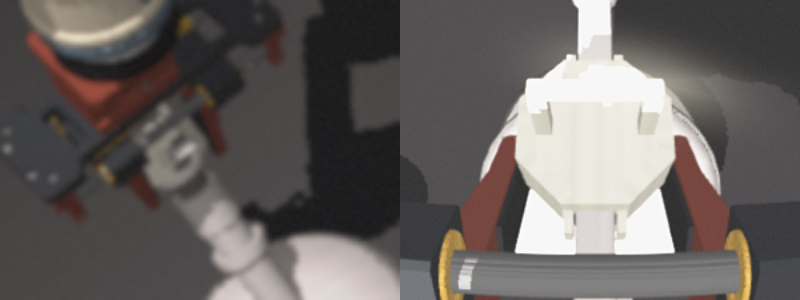

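```bash
cat > fit.py <<'E'
from port import *
from scipy.optimize import least_squares
def projw(X,m):
    Rc=R.from_rotvec(m['orientation']).as_matrix();K=np.array(m['mtx'])
    v=(Rc.T@(X-np.array(m['position'])))*[1,-1,-1];h=np.hypot(v[0],v[1]);return K[:2,2]+K[0,0]*np.arctan2(h,v[2])*v[:2]/h
def fit(rows):  # [(x,z capframe,row)]
    p,Rm,o=pose();m=camera_model('wrist');hx=-Rm[:,2];U=np.array([0,0,1.])
    def pt(q,x,z):
        t=q[2];return p+hx*q[0]+U*q[1]+x*(hx*np.cos(t)+U*np.sin(t))+z*(-hx*np.sin(t)+U*np.cos(t))
    f=lambda q:[(projw(pt(q,x,z),m)[1]-r) for x,z,r in rows]+[.15*q[0],.15*(q[1]+4)]
    s=least_squares(f,[0,-4,.6]);return s.x,np.degrees(s.x[2]),np.round(s.fun,1)
E
python3 - <<'E'
from fit import *
print(fit([(0,37.5,247.5),(0,24,265),(0,13,279),(24,13,337.5),(-24,13,225)]))
E
```

```text
(array([-16.2833249 ,   1.50997849,   0.81314254]), np.float64(46.58963567539976), array([ 0.1,  0.5, -1.1,  0.1,  0.7, -2.4,  0.8]))
```

```bash
python3 - <<'E'
from fit import *
print(fit([(0,37.5,321),(0,24,315),(24,13,367.5),(-24,13,255)]))
import cv2
for k in (6,7,8,9):
    g=cv2.cvtColor(cv2.imread(f'pics/wrist{k}.png'),cv2.COLOR_BGR2GRAY)
    for col in (296,345):  print(k,col,' '.join(f'{r}:{v}' for r,v in zip(range(215,380,3),g[215:380:3,col])))
    e=[]
    for row in (290,310,330): 
        r=g[row].astype(int); e.append((row,[c for c in range(235,400) if abs(r[c+1]-r[c-1])>35]))
    print(e)
E
```

```text
(array([-3.83037232, -5.95279244,  0.36003222]), np.float64(20.628326732052084), array([-0.3,  0.6, -0.1, -0.1, -0.6, -0.3]))
6 296 215:103 218:109 221:108 224:108 227:112 230:111 233:114 236:117 239:248 242:247 245:248 248:236 251:237 254:214 257:234 260:234 263:235 266:234 269:235 272:234 275:235 278:234 281:234 284:234 287:233 290:234 293:233 296:234 299:232 302:233 305:231 308:232 311:231 314:233 317:194 320:234 323:233 326:229 329:216 332:230 335:229 338:229 341:229 344:229 347:228 350:227 353:227 356:228 359:228 362:226 365:229 368:233 371:84 374:86 377:104
6 345 215:96 218:98 221:109 224:117 227:122 230:126 233:136 236:145 239:149 242:149 245:141 248:131 251:121 254:112 257:107 260:252 263:236 266:235 269:235 272:236 275:235 278:235 281:236 284:234 287:235 290:235 293:234 296:236 299:234 302:235 305:235 308:234 311:236 314:217 317:202 320:232 323:230 326:227 329:211 332:232 335:231 338:231 341:230 344:230 347:229 350:229 353:229 356:227 359:114 362:71 365:72 368:71 371:82 374:88 377:102
[(290, [258, 259, 260, 371, 372, 373, 374]), (310, [258, 259, 260, 269, 270, 284, 285, 346,
[... 2617 characters left out ...]
56:208 359:224 362:247 365:247 368:248 371:110 374:101 377:115
9 345 215:97 218:102 221:111 224:121 227:125 230:203 233:248 236:247 239:247 242:247 245:247 248:247 251:247 254:247 257:236 260:237 263:236 266:236 269:235 272:236 275:236 278:236 281:236 284:235 287:235 290:235 293:234 296:234 299:234 302:233 305:234 308:234 311:235 314:236 317:232 320:230 323:228 326:229 329:222 332:188 335:189 338:200 341:248 344:247 347:247 350:247 353:247 356:247 359:247 362:247 365:247 368:248 371:104 374:100 377:117
[(290, [236, 237, 238, 243, 244, 255, 256, 257, 375, 376, 377, 387, 388, 399]), (310, [235, 260, 261, 262, 370, 371, 396, 397, 398]), (330, [264, 265, 266, 277, 278, 353, 354, 366, 367, 368])]
```

```bash
cat >> fit.py <<'E'
def fit2(rows,width,xw=0):
    p,Rm,o=pose();m=camera_model('wrist');hx=-Rm[:,2];U=np.array([0,0,1.])
    def pt(q,x,y,z):
        t=q[2];return p+hx*q[0]+U*q[1]+Rm[:,0]*y+x*(hx*np.cos(t)+U*np.sin(t))+z*(-hx*np.sin(t)+U*np.cos(t))
    f=lambda q:[(projw(pt(q,x,0,z),m)[1]-r) for x,z,r in rows]+[.7*(abs(projw(pt(q,xw,24,13),m)[0]-projw(pt(q,xw,-24,13),m)[0])-width)]
    s=least_squares(f,[0,-4,.6]);return s.x.round(2),round(np.degrees(s.x[2]),1),np.round(s.fun,1)
E
python3 - <<'E'
from fit import *
print('v8',fit2([(-2.5,40,317),(2.5,40,329),(-2.5,35,314),(24,13,369),(-24,13,254)],113.5,-5))
print('v9',fit2([(-2.5,40,231),(2.5,35,256),(2.5,13,279),(24,13,335),(-24,13,220)],120,0))
E
```

```text
v8 (array([-4.21, -4.92,  0.35]), np.float64(20.2), array([-1.2,  1.1, -0.1, -0.8,  1. ,  1.1]))
v9 (array([-18.46,   1.5 ,   0.79]), np.float64(45.2), array([ 2.4, -2. ,  0.4, -1.3,  0.5,  2. ]))
```

arm_command --pt "0 -2.5 1.7 0" --pt "0 -2.5 1.7 0" --pt "0 -2.5 1.7 0" --pt "0 -2.5 1.7 0" --pt "0 0 0 0" --pt "0 0 0 0"

```text
t: 21.68
ee_pos: [501.9, -247.3, 248.6]
orientation: [-1.179, -1.255, 1.255]
ft_force: [0.1, -0.7, -3.8]
width: 48.3
```

```bash
cat > scan.py <<'E'
import sys
from fit import *
k=sys.argv[1]
p,Rm,o=pose();print(round(o['t'],2),p.round(1),np.round(o['ft_force'],1),round(o['width'],1))
im=get_image('wrist');cv2.imwrite(f'pics/wrist{k}.png',im);im2=get_image('scene');cv2.imwrite(f'pics/scene{k}.png',im2);get_image('top')
g=cv2.cvtColor(im,cv2.COLOR_BGR2GRAY).astype(int)
for col in (290,296,345): 
    r=g[:,col]; print(col,[(i,int(r[i-1]),int(r[i+1])) for i in range(150,380) if abs(r[i+1]-r[i-1])>12 and abs(r[i+1]-r[i-1])>=abs(r[i]-r[i-2]) and abs(r[i+1]-r[i-1])>abs(r[i+2]-r[i])])
for row in (270,290,310):
    r=g[row]; e=[c for c in range(225,405) if abs(r[c+1]-r[c-1])>35]; print(row,e)
M=camera_model('wrist');rs=[]
for c in ('scene','top','wrist'):
    for d in tip_of(c,'cap_eye')[:1]: print('eye',c,np.round(d['at']),round(d['conf'],2)); rs.append(ray(c,d['at'],M if c=='wrist' else None)) if d['conf']>.45 else 0
if len(rs)>1: x,e=tri(rs);print('eye tri',x.round(1),e,'rel TCP',(x-p).round(1))
E
python3 scan.py 10
```

```text
21.68 [ 501.9 -247.3  248.6] [ 0.1 -0.7 -3.8] 48.3
290 [(227, 118, 254), (240, 234, 248), (257, 248, 234), (333, 233, 202), (342, 196, 248), (371, 240, 89), (376, 101, 120), (379, 123, 106)]
296 [(220, 108, 255), (240, 235, 248), (257, 248, 233), (333, 230, 207), (338, 206, 232), (355, 232, 207), (359, 207, 249), (371, 245, 90), (377, 107, 124), (379, 124, 106)]
345 [(174, 84, 58), (230, 125, 221), (257, 248, 235), (330, 227, 190), (339, 199, 250), (370, 252, 104), (377, 109, 123), (379, 123, 102)]
270 [251, 252, 253, 255, 256, 257, 258, 281, 283, 284, 347, 348, 350, 374, 379, 380, 381, 383, 385, 386]
290 [239, 240, 241, 243, 244, 255, 256, 257, 375, 376, 387, 388, 389, 397, 398]
310 [232, 233, 235, 260, 261, 262, 370, 371, 372, 396, 397, 398, 401]
eye scene [202. 244.] 0.65
eye top [419. 288.] 0.55
eye wrist [318. 268.] 0.87
eye tri [ 474.6 -246.6  253.8] [0.8, 1.8, 1.6] rel TCP [-27.3   0.7   5.3]
```

```bash
python3 - <<'E'
from fit import *
for b in ([(-2.5,40,240),(2.5,35,257)],[(2.5,40,240),(2.5,35,257)]):
  for bk in (220,226):
    print(fit2(b+[(24,13,333),(-24,13,bk)],120,0),fit2(b+[(2.5,13,279),(24,13,333),(-24,13,bk)],120,0))
E
```

```text
(array([-17.65,  -2.69,   0.73]), np.float64(41.6), array([-1.2,  1.4, -0.1, -0. , -0.2])) (array([-17.68,  -2.74,   0.72]), np.float64(41.5), array([-1.2,  1.3,  0.2, -0.2, -0.1, -0.2]))
(array([-14.95,  -4.02,   0.79]), np.float64(45.4), array([-1.5,  1.1,  1. , -0.6, -1.6])) (array([-15.24,  -4.63,   0.78]), np.float64(44.7), array([-1.6,  0.8,  2.2,  0.1, -1.6, -1.8]))
(array([-18.12,   0.82,   0.81]), np.float64(46.6), array([ 4.6, -5.1, -0.6,  1.1,  1.5])) (array([-18.09,   0.87,   0.81]), np.float64(46.6), array([ 4.6, -5. , -0.2, -0.6,  1.1,  1.5]))
(array([-15.66,  -0.19,   0.88]), np.float64(50.2), array([ 4.1, -4.9,  0.4,  0.5,  0.2])) (array([-15.87,  -0.69,   0.87]), np.float64(49.6), array([ 4. , -5.2,  1.8, -0.3, -0.4,  0. ]))
```

```bash
python3 -c "
import cv2,numpy as np
a=cv2.imread('pics/wrist10.png')[190:370,210:430];b=cv2.imread('pics/scene10.png')[215:290,165:265]
cv2.imwrite('pics/v10.png',np.hstack([cv2.resize(a,(440,360),interpolation=cv2.INTER_CUBIC),cv2.resize(b,(360,360),interpolation=cv2.INTER_CUBIC)]))"
```

```text
(no output)
```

View pics/v10.png

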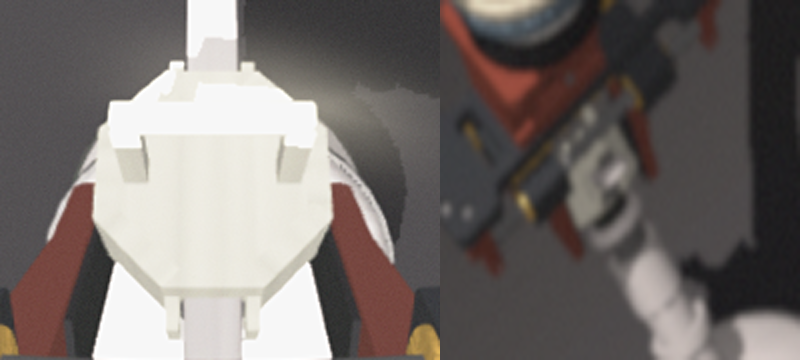

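arm_command --pt "0 -2 -3 0" --pt "0 -2 -3 0" --pt "0 -2 -2.6 0" --pt "0 0 0 0" --pt "0 2 -1.4 0" --pt "0 2 -1.4 0" --pt "0 2 -1.4 0" --pt "0 0 0 0"

```text
t: 22.65
ee_pos: [513.8, -246.3, 247.8]
orientation: [-1.177, -1.253, 1.256]
ft_force: [-3.3, -0.2, -3.5]
width: 47.8
```

arm_command --pt "0 1.6 -1.1 0" --pt "0 1.6 -1.1 0" --pt "0 0 0 0"

```text
t: 22.9
ee_pos: [515.8, -246.6, 244.4]
orientation: [-1.177, -1.253, 1.256]
ft_force: [-4.2, -3.2, -5.4]
width: 47.5
```

```bash
python3 scan.py 11
```

```text
22.9 [ 515.8 -246.6  244.4] [-4.2 -3.2 -5.4] 47.5
290 [(225, 135, 203), (258, 248, 234), (334, 224, 196), (342, 195, 248), (371, 235, 88), (373, 88, 101), (376, 100, 118), (379, 120, 105)]
296 [(220, 96, 255), (231, 248, 234), (241, 233, 248), (258, 248, 233), (334, 226, 199), (338, 204, 231), (355, 230, 205), (359, 204, 249), (371, 242, 90), (376, 100, 115), (379, 121, 106)]
345 [(177, 83, 59), (223, 115, 171), (230, 194, 228), (330, 226, 190), (338, 187, 240), (370, 217, 94), (376, 102, 117), (379, 123, 105)]
270 [243, 244, 245, 281, 283, 284, 347, 348, 350, 392, 394, 395]
290 [232, 233, 234, 235, 243, 244, 245, 255, 256, 257, 375, 376, 387, 388, 404]
310 [228, 229, 230, 233, 234, 235, 260, 261, 262, 370, 371, 372, 396, 397, 398]
eye scene [204. 248.] 0.66
eye top [417. 285.] 0.7
eye wrist [319. 267.] 0.94
eye tri [ 485.1 -245.4  248.8] [2.1, 4.3, 3.1] rel TCP [-30.7   1.2   4.4]
```

arm_command --pt "-0.5 1.6 -0.6 0" --pt "-0.5 1.8 -0.8 0" --pt "0 1.6 -1.1 0" --pt "0 0 0 0"

```text
t: 23.53
ee_pos: [520.0, -247.1, 240.1]
orientation: [-1.18, -1.255, 1.254]
ft_force: [-0.4, -0.3, -4.9]
width: 47.9
```

arm_command --pt "0 1.6 -1.1 0" --pt "0 1.6 -1.1 0" --pt "0 0 0 0"

```text
t: 23.78
ee_pos: [522.1, -247.0, 237.1]
orientation: [-1.18, -1.255, 1.255]
ft_force: [-0.1, 0.6, -4.0]
width: 47.8
```

```bash
python3 scan.py 12
```

```text
23.78 [ 522.1 -247.   237.1] [-0.1  0.6 -4. ] 47.8
290 [(217, 88, 118), (220, 130, 195), (227, 207, 249), (333, 233, 201), (342, 192, 247), (370, 251, 103), (376, 101, 118), (379, 120, 105)]
296 [(212, 102, 88), (217, 120, 182), (220, 195, 250), (240, 234, 248), (258, 246, 233), (333, 229, 206), (338, 203, 232), (355, 230, 206), (359, 202, 249), (371, 239, 89), (376, 99, 118), (379, 122, 104)]
345 [(176, 82, 55), (218, 107, 178), (230, 199, 250), (330, 225, 191), (339, 197, 250), (370, 200, 91), (376, 102, 118), (379, 122, 107)]
270 [239, 240, 241, 281, 282, 283, 284, 347, 348, 350, 400, 401]
290 [230, 231, 243, 244, 245, 255, 256, 257, 375, 376, 386, 387, 388]
310 [227, 228, 229, 233, 234, 235, 260, 261, 262, 267, 370, 371, 396, 397, 398]
eye scene [205. 249.] 0.59
eye top [418. 282.] 0.46
eye wrist [321. 266.] 0.77
eye tri [ 489.1 -246.   251.4] [1.7, 2.5, 1.2] rel TCP [-33.    0.9  14.4]
```

arm_command --pt "0 1.6 -1.1 0" --pt "0 1.6 -1.1 0" --pt "0 1.6 -1.1 0" --pt "0 0 0 0"

```text
t: 24.42
ee_pos: [524.8, -246.9, 232.7]
orientation: [-1.179, -1.254, 1.255]
ft_force: [-4.3, 0.0, 3.6]
width: 47.8
```

arm_command --pt "0 1.6 -1.1 0" --pt "0 1.6 -1.1 0" --pt "0 1.6 -1.1 0" --pt "0 0 0 0"

```text
t: 24.75
ee_pos: [527.0, -246.6, 228.6]
orientation: [-1.177, -1.253, 1.256]
ft_force: [-8.8, 1.6, 11.8]
width: 47.8
```

```bash
python3 scan.py 13
```

```text
24.75 [ 527.  -246.6  228.6] [-8.8  1.6 11.8] 47.8
290 [(215, 99, 123), (218, 135, 189), (223, 196, 249), (246, 248, 233), (254, 229, 248), (338, 233, 248), (370, 252, 101), (376, 96, 112), (379, 118, 100)]
296 [(151, 89, 126), (153, 126, 161), (157, 134, 102), (210, 103, 89), (214, 120, 252), (231, 248, 233), (254, 229, 248), (271, 243, 229), (338, 230, 208), (341, 213, 232), (357, 233, 248), (371, 236, 86), (377, 101, 119), (379, 119, 102)]
345 [(177, 76, 52), (216, 112, 174), (226, 190, 215), (229, 212, 238), (334, 230, 248), (370, 199, 85), (376, 94, 113), (379, 115, 102)]
270 [236, 237, 238, 403, 404]
290 [227, 228, 229, 243, 244, 245, 254, 255, 256, 375, 376, 377, 387, 388]
310 [225, 226, 234, 235, 236, 260, 261, 262, 368, 369, 370, 371, 396, 397, 398]
eye scene [209. 250.] 0.63
eye top [419. 279.] 0.5
eye wrist [317. 272.] 0.64
eye tri [ 496.6 -246.4  250.2] [3.1, 2.0, 2.4] rel TCP [-30.4   0.2  21.6]
```

```bash
python3 - <<'E'
from fit import *
q=fit2([(-2.5,40,254),(2.5,35,271),(24,13,338),(-24,13,214)],120.5,0);print(q)
p,Rm,o=pose();t=q[0][2];C=p-Rm[:,2]*q[0][0]+[0,0,q[0][1]]
ca=Rm[:,2]*np.sin(t)+np.array([0,0,np.cos(t)]);M=C-14*ca
print('C',C.round(1),'mouth-G',(M-G).round(1),'pz,px',(M-G)@pz,(M-G)@px,'expected O',(C-17*pz).round(1),'eye',(C+24*pz).round(1))
E
```

```text
(array([-20.79,  -0.26,   0.53]), np.float64(30.5), array([-0.4,  0.7, -1.5,  1.1,  1.7]))
C [ 506.3 -247.9  228.4] mouth-G [  5.8  -1.5 -18.4] pz,px -18.37928414409876 -5.860180468537335 expected O [ 516.  -247.3  214.5] eye [ 492.5 -248.8  248. ]
```

arm_command --pt "0 -2.5 1.7 0" --pt "0 -1.5 1 0" --pt "0 0 0 0" --pt "0 0 0 0" --pt "0 0 0 0" --pt "0 0 0 0" --pt "0 -5 0 0" --pt "0 -15 0 0" --pt "0 -25 0 0" --pt "0 -25 0 0" --pt "0 -15 0 0" --pt "0 -5 0 0" --pt "0 0 0 0" --gripper 100

```text
t: 26.13
ee_pos: [526.2, -247.1, 323.1]
orientation: [-1.182, -1.256, 1.255]
ft_force: [-0.5, -0.2, -0.6]
width: 87.8
```

```bash
python3 look.py 14 cap_center,cap_eye,cam_a_end,cam_b_end; python3 - <<'E'
from port import *
O=np.array([516.,-247.3,214.5]);p,Rm,o=pose()
for y in (0,):
  prev=p
  for a,b in [(60,34)]+[( (60*np.cos(s)+(9+13.75*np.cos(s)+12*np.sin(s))*np.sin(s)),(-60*np.sin(s)+(9+13.75*np.cos(s)+12*np.sin(s))*np.cos(s))) for s in np.radians([0,15,30,45,60,75,90])]:
    X=O+a*px+b*py+3*pz+[0,0,17]; print(np.round([a,b]),X.round(1),tool(X-prev,Rm)); prev=X
print('eye rest',(O+41*pz).round(1),'a_end',(O+64*px+17*pz).round(1))
E
```

```text
t 26.13 [ 526.2 -247.1  323.1] [-0.062  0.998 -0.001] [-0.5 -0.2 -0.6] 87.8
cap_center scene [214. 260.] 0.69 at z [ 475.5 -236.1]
cap_center top [416. 273.] 0.44 at z [ 516.6 -256. ]
   tri [ 512.3 -245.3  229.5] [0.3, 0.3]
cap_eye scene [208. 255.] 0.87 at z [ 468.2 -243.5]
cap_eye top [418. 280.] 0.65 at z [ 498.8 -255.8]
cap_eye wrist [316. 217.] 0.75 at z [ 509.5 -247.7]
   tri [ 497.2 -248.8  238.2] [1.7, 1.6, 1.4]
cam_a_end scene [221. 266.] 0.51 at z 
cam_a_end wrist [312. 329.] 0.75 at z 
   tri [ 558.4 -248.3  273.8] [0.9, 0.9]
cam_b_end wrist [315. 150.] 0.66 at z 
[60 34] [ 561.3 -210.5  268.4] [ 34.1  53.2 -37.9]
[60. 23.] [ 561.9 -221.7  268.4] [-11.2  -0.    0. ]
[65.  9.] [ 566.5 -235.2  271. ] [-13.8  -2.6  -3.7]
[65. -7.] [ 568.2 -250.8  271.5] [-15.7  -0.5  -0.7]
[ 62. -23.] [ 566.1 -267.5  269.3] [-16.5   2.2   3.1]
[ 53. -39.] [ 559.8 -283.5  264.2] [-15.6   5.1   7.3]
[ 39. -52.] [ 549.2 -297.1  256.2] [-12.9   8.   11.4]
[ 21. -60.] [ 535.1 -306.2  246. ] [-8.3 10.2 14.6]
eye rest [ 492.5 -248.7  248.1] a_end [ 558.6 -244.7  265.1]
```

arm_command --pt "8 0 -10 0" --pt "14 0 -14 0" --pt "12 0 -14 0" --pt "0 10 0 0" --pt "0 20 0 0" --pt "0 15 0 0" --pt "0 8 0 0" --pt "0 0 0 0" --pt "0 0 0 0" --pt "0 0 0 0" --pt "0 0 0 0" --gripper 0

```text
t: 27.8
ee_pos: [561.6, -210.8, 269.4]
orientation: [-1.18, -1.255, 1.254]
ft_force: [0.7, 0.0, 0.1]
width: 17.9
```

arm_command --pt "-4 0 0 0" --pt "-4 0 0 0" --pt "-4 0 0 0" --pt "-4.6 -0.9 -1.2 0" --pt "-4.6 -0.9 -1.2 0" --pt "-4.6 -0.8 -1.3 0" --pt "-5.3 -0.2 -0.3 0" --pt "-5.2 -0.2 -0.2 0" --pt "-5.2 -0.1 -0.2 0" --pt "0 0 0 0"

```text
t: 28.63
ee_pos: [568.5, -252.8, 271.7]
orientation: [-1.18, -1.254, 1.255]
ft_force: [-0.2, 0.0, -0.9]
width: 0.2
```

```bash
python3 look.py 15 cap_center,cap_eye,cam_a_end,cam_b_end
```

```text
t 28.63 [ 568.5 -252.8  271.7] [-0.062  0.998 -0.   ] [-0.2  0.  -0.9] 0.2
cap_center scene [215. 262.] 0.47 at z [ 481.  -238.8]
cap_center top [418. 271.] 0.55 at z [ 520.8 -259.5]
cap_center wrist [327. 171.] 0.82 at z [ 512.7 -248.3]
   tri [ 512.3 -249.   221.6] [2.1, 4.8, 5.2]
cap_eye scene [234. 302.] 0.47 at z [ 603.8 -267. ]
cap_eye wrist [331. 144.] 0.67 at z [ 493.8 -248.4]
   tri [ 500.  -239.4  -27.5] [0.0, 0.0]
cam_a_end scene [211. 274.] 0.6 at z 
cam_a_end top [235. 277.] 0.47 at z 
cam_a_end wrist [273. 288.] 0.78 at z 
   tri [ 527.6 -129.6  358.4] [168.0, 290.0, 134.3]
cam_b_end wrist [372.  96.] 0.64 at z
```

arm_command --pt "-5.5 0.7 1 0" --pt "-5.5 0.7 1 0" --pt "-5.5 0.8 1.1 0" --pt "-5.2 1.7 2.4 0" --pt "-5.2 1.7 2.4 0" --pt "-5.2 1.7 2.5 0" --pt "-4.3 2.7 3.8 0" --pt "-4.3 2.7 3.8 0" --pt "-4.3 2.6 3.8 0" --pt "-2.8 3.4 4.9 0" --pt "-2.8 3.4 4.9 0" --pt "0 0 0 0"

```text
t: 30.38
ee_pos: [538.6, -304.5, 248.7]
orientation: [-1.178, -1.253, 1.255]
ft_force: [-0.2, -0.2, -1.3]
width: 0.6
```

```bash
cat > ang.py <<'E'
import sys
from port import *
O=np.array([518.,-247.3,215.]);C=O+17*pz
p,Rm,o=pose();print('t',round(o['t'],2),p.round(1),np.round(o['ft_force'],1),round(o['width'],1))
M=camera_model('wrist')
for c in ('scene','wrist','top'): cv2.imwrite(f'pics/{c}{sys.argv[1]}.png',get_image(c))
for c in ('scene','wrist','top'):
  for n in ('cap_center','cap_eye','cam_a_end'):
    for d in tip_of(c,n)[:2]:
        if d['conf']<.35: continue
        q,v=ray(c,d['at'],M if c=='wrist' else None); t=((C-q)@pz)/(v@pz); X=q+v*t-C
        print(n,c,np.round(d['at']),round(d['conf'],2),'in cap plane px,py',np.round([X@px,X@py],1),'ang',round(np.degrees(np.arctan2(X@py,X@px))))
E
python3 ang.py 16
```

```text
t 30.38 [ 538.6 -304.5  248.7] [-0.2 -0.2 -1.3] 0.6
cap_center scene [211. 261.] 0.61 in cap plane px,py [-3.  -3.6] ang -130
cap_eye scene [205. 249.] 0.5 in cap plane px,py [-74.   13.3] ang 170
cap_center wrist [436. 246.] 0.95 in cap plane px,py [-2.6  0.2] ang 176
cap_eye wrist [455. 217.] 0.96 in cap plane px,py [-17.9  12. ] ang 146
cam_a_end wrist [302. 279.] 0.8 in cap plane px,py [ 13.3 -64.5] ang -78
cap_center top [418. 274.] 0.92 in cap plane px,py [ 2.4 -1.3] ang -29
cap_eye top [417. 282.] 0.64 in cap plane px,py [-19.6   1.8] ang 175
```

arm_command --pt "0 1.8 2.6 0" --pt "0 1.8 2.6 0" --pt "0 1.8 2.6 0" --pt "0 1.8 2.6 0" --pt "0 0 0 0"

```text
t: 31.4
ee_pos: [528.7, -304.7, 241.9]
orientation: [-1.178, -1.254, 1.255]
ft_force: [0.4, -0.3, -0.6]
width: 0.2
```

```bash
python3 ang.py 17
```

```text
t 31.4 [ 528.7 -304.7  241.9] [ 0.4 -0.3 -0.6] 0.2
cap_center scene [213. 258.] 0.54 in cap plane px,py [-6.8  4.2] ang 148
cap_center scene [449. 176.] 0.47 in cap plane px,py [370.3 380. ] ang 46
cap_eye scene [237. 241.] 0.66 in cap plane px,py [ 3.1 69.6] ang 87
cap_eye scene [208. 254.] 0.54 in cap plane px,py [-42.4   6.6] ang 171
cap_center wrist [436. 269.] 0.77 in cap plane px,py [-3.  -0.4] ang -173
cap_eye wrist [459. 238.] 0.79 in cap plane px,py [-18.3  13.4] ang 144
cam_a_end wrist [299. 281.] 0.82 in cap plane px,py [  2.4 -65.3] ang -88
cap_center top [420. 273.] 0.84 in cap plane px,py [ 4.9 -5.9] ang -51
cap_eye top [418. 282.] 0.6 in cap plane px,py [-21.5  -1.3] ang -176
```

```bash
python3 - <<'E'
from port import *
O=np.array([516.,-247.3,214.5]);p,Rm,o=pose();prev=p+[0,0,80]
for a,z in [(2,48),(2,25),(2,10),(2,-5),(2,-15),(7,-35)]:
    X=O+a*px+z*pz+[0,0,17];print(a,z,X.round(1),tool(X-prev,Rm));prev=X
E
```

```text
2 48 [ 490.2 -248.9  272. ] [58.2 50.4 35.9]
2 25 [ 503.3 -248.1  253.1] [ -0.   18.8 -13.2]
2 10 [ 511.9 -247.6  240.8] [-0.  12.3 -8.6]
2 -5 [ 520.5 -247.   228.6] [-0.  12.3 -8.6]
2 -15 [ 526.2 -246.7  220.4] [-0.   8.2 -5.7]
7 -35 [ 541.8 -245.7  206.8] [ -0.   13.5 -15.6]
```

arm_command --pt "0 -10 0 0" --pt "0 -25 0 0" --pt "0 -30 0 0" --pt "0 -15 0 0" --pt "0 0 0 0" --gripper 100

```text
t: 32.42
ee_pos: [531.3, -305.8, 327.4]
orientation: [-1.187, -1.258, 1.255]
ft_force: [0.9, 0.4, 0.3]
width: 30.4
```

arm_command --pt "12 0 8 0" --pt "24 0 14 0" --pt "18 0 11 0" --pt "4.2 0 3 0" --pt "0 10 0 0" --pt "0 20 0 0" --pt "0 15 0 0" --pt "0 5.4 0 0" --pt "0 0 0 0" --pt "0 0 0 0"

```text
t: 33.25
ee_pos: [490.4, -249.4, 271.6]
orientation: [-1.179, -1.254, 1.255]
ft_force: [-0.3, -0.8, 0.9]
width: 87.6
```

```bash
python3 ang.py 18; python3 -c "
import cv2,numpy as np
a=cv2.imread('pics/wrist18.png');b=cv2.imread('pics/scene18.png')[210:300,155:275]
cv2.imwrite('pics/v18.png',np.hstack([cv2.resize(a,(400,300)),cv2.resize(b,(400,300),interpolation=cv2.INTER_CUBIC)]))"
```

```text
t 33.25 [ 490.4 -249.4  271.6] [-0.3 -0.8  0.9] 87.6
cap_center scene [215. 260.] 0.92 in cap plane px,py [8.1 2.5] ang 17
cap_eye scene [207. 250.] 0.86 in cap plane px,py [-61.1  14.6] ang 167
cam_a_end scene [372. 306.] 0.75 in cap plane px,py [469.6  61.5] ang 7
cam_a_end scene [190. 278.] 0.43 in cap plane px,py [  2.1 -62.3] ang -88
cap_center wrist [314. 306.] 0.85 in cap plane px,py [-3.9 -1.6] ang -158
cap_eye wrist [322. 290.] 0.92 in cap plane px,py [-13.4   3.4] ang 166
cap_center top [416. 271.] 0.53 in cap plane px,py [9.9 4.1] ang 23
cap_eye top [138. 238.] 0.65 in cap plane px,py [135.  630.5] ang 78
```

arm_command --pt "-0.5 4.7 -3.3 0" --pt "0 4.7 -3.3 0" --pt "0 4.7 -3.3 0" --pt "0 4.7 -3.3 0" --pt "0 3.1 -2.2 0" --pt "0 3.1 -2.2 0" --pt "0 3.1 -2.1 0" --pt "0 3 -2.1 0" --pt "0 0 0 0"

```text
t: 34.6
ee_pos: [514.3, -248.7, 242.2]
orientation: [-1.184, -1.258, 1.254]
ft_force: [2.5, 0.0, 8.5]
width: 88.1
```

```bash
python3 ang.py 19
```

```text
t 34.6 [ 514.3 -248.7  242.2] [2.5 0.  8.5] 88.1
cap_center scene [215. 258.] 0.96 in cap plane px,py [1.3 6.7] ang 79
cap_eye scene [204. 250.] 0.58 in cap plane px,py [-70.1   9.7] ang 172
cap_center wrist [317. 290.] 0.7 in cap plane px,py [-3.7 -0.7] ang -170
cap_center wrist [316. 267.] 0.39 in cap plane px,py [-14.5  -0.9] ang -176
cap_eye wrist [319. 264.] 0.6 in cap plane px,py [-16.2   0.5] ang 178
cam_a_end wrist [218. 320.] 0.89 in cap plane px,py [ 11.8 -47.4] ang -76
cap_center top [415. 274.] 0.41 in cap plane px,py [1.8 6.9] ang 75
cap_eye top [414. 283.] 0.46 in cap plane px,py [-23.1   8.1] ang 161
```

arm_command --pt "0 3.1 -2.2 0" --pt "0 3.1 -2.2 0" --pt "0 3.1 -2.1 0" --pt "0 3 -2.1 0" --pt "0 2.8 -1.9 0" --pt "0 2.7 -1.9 0" --pt "0 2.7 -1.9 0" --pt "0 0 0 0"

```text
t: 35.87
ee_pos: [526.1, -247.2, 220.0]
orientation: [-1.178, -1.254, 1.255]
ft_force: [-1.7, 0.0, 2.5]
width: 87.9
```

```bash
sed -i "s/'cam_a_end')/'cam_a_end','cam_b_end')/;s/\[:2\]/[:3]/" ang.py; cat > wr.py <<'E'
from port import *
p,Rm,o=pose();print('t',round(o['t'],2),p.round(1),np.round(o['ft_force'],1),round(o['width'],1))
O=np.array([516.,-247.3,214.5]);M=camera_model('wrist');im=get_image('wrist');cv2.imwrite('pics/wr.png',im)
# paddle lies in plane px=0: intersect
for n in ('cam_a_end','cam_b_end','cap_center'):
    for d in tip_of('wrist',n)[:3]:
        q,v=ray('wrist',d['at'],M);t=((O-q)@px)/(v@px);X=q+v*t-O;print(n,np.round(d['at']),round(d['conf'],2),'py,pz',np.round([X@py,X@pz],1))
E
python3 wr.py
```

```text
t 35.87 [ 526.1 -247.2  220. ] [-1.7  0.   2.5] 87.9
cam_b_end [393. 321.] 0.86 py,pz [  57.4 -111.5]
cap_center [316. 292.] 0.9 py,pz [-0.4 12.3]
cap_center [235. 335.] 0.7 py,pz [-100.1 -294.7]
```

```bash
cat > al.py <<'E'
from fit import *
import sys
p,Rm,o=pose();print('t',round(o['t'],2),p.round(1),np.round(o['ft_force'],1),round(o['width'],1))
M=camera_model('wrist');im=get_image('wrist');cv2.imwrite('pics/wr.png',im)
def show(zc=17,O=np.array([516.,-247.3,214.5])):
    for s in (-1,1):
        print('side',s,[(a,np.round(projw(O+py*s*(23+42*np.cos(np.radians(a)))+pz*(zc-2-42*np.sin(np.radians(a))),M)).astype(int).tolist()) for a in (30,50,60,70,80,90)])
show()
for n in ('cam_a_end','cam_b_end'):
    for c in ('wrist',):
        print(n,[(np.round(d['at']).tolist(),round(d['conf'],2)) for d in tip_of(c,n)[:4]])
    print('sil',[(np.round(d['at']).tolist(),round(d['conf'],2),int(d['pixels'].sum())) for d in silhouettes('wrist',n)[:4]])
E
python3 al.py
```

```text
t 36.07 [ 526.1 -247.1  220.2] [-0.8 -0.5  1.2] 87.7
side -1 [(30, [192, 296]), (50, [217, 301]), (60, [230, 302]), (70, [244, 304]), (80, [258, 304]), (90, [272, 305])]
side 1 [(30, [440, 297]), (50, [416, 301]), (60, [403, 303]), (70, [389, 304]), (80, [375, 305]), (90, [361, 305])]
cam_a_end [([234.0, 335.0], 0.65)]
sil [([235.0, 327.0], 0.58, 864)]
cam_b_end [([393.0, 319.0], 0.92)]
sil []
```

```bash
cat > ax.py <<'E'
from fit import *
M=camera_model('wrist');get_image('wrist');get_image('scene');get_image('top')
for O in ([516.,-247.3,214.5],[521.,-247.3,215]):
    O=np.array(O);print('C',projw(O+17*pz,M).round(),'eye',projw(O+41*pz,M).round(),'pad70',projw(O+py*37-25*pz,M).round())
for c in('wrist','scene'):
  for n in ('cap_center','cap_eye','port','cam_a_end','cam_b_end'): print(c,n,[(np.round(d['at']).tolist(),round(d['conf'],2)) for d in tip_of(c,n)[:2]])
K=camera_model('scene')
for O in ([516.,-247.3,214.5],[521.,-247.3,215]):
    O=np.array(O);Rc=R.from_rotvec(K['orientation']).as_matrix()
    for X in (O+17*pz,O+41*pz,O-py*39-24*pz,O+py*39-24*pz):
        v=(Rc.T@(X-np.array(K['position'])))*[1,-1,-1];q=np.array(K['mtx'])@(v/v[2]);print('scene pred',q[:2].round())
E
python3 ax.py
```

```text
C [317. 289.] eye [317. 276.] pad70 [388. 304.]
C [316. 301.] eye [316. 290.] pad70 [387. 313.]
wrist cap_center [([316.0, 287.0], 0.64)]
wrist cap_eye [([314.0, 261.0], 0.57)]
wrist port []
wrist cam_a_end [([234.0, 335.0], 0.75)]
wrist cam_b_end [([392.0, 316.0], 0.71)]
scene cap_center [([214.0, 261.0], 0.7)]
scene cap_eye [([208.0, 253.0], 0.61)]
scene port [([216.0, 266.0], 0.77)]
scene cam_a_end [([209.0, 285.0], 0.59)]
scene cam_b_end [([237.0, 262.0], 0.48)]
scene pred [212. 259.]
scene pred [206. 251.]
scene pred [208. 284.]
scene pred [235. 262.]
scene pred [213. 261.]
scene pred [207. 253.]
scene pred [209. 286.]
scene pred [236. 263.]
```

arm_command --pt "0 1 -3 0" --pt "0 1.5 -3 0" --pt "0 2 -3 0" --pt "0 2.5 -2.5 0" --pt "0 2.5 -2.5 0" --pt "0 2.5 -2 0" --pt "0 0 0 0"

```text
t: 37.55
ee_pos: [542.4, -246.1, 208.1]
orientation: [-1.179, -1.255, 1.255]
ft_force: [-0.5, 0.2, 2.4]
width: 87.8
```

arm_command --pt "0 0 0 0" --pt "0 0 0 0" --gripper 80

```text
t: 37.72
ee_pos: [543.7, -245.9, 207.4]
orientation: [-1.182, -1.257, 1.252]
ft_force: [13.6, 1.2, -20.4]
width: 78.3
```

```bash
python3 al.py; python3 ax.py | grep -v pred
```

```text
t 37.72 [ 543.7 -245.9  207.4] [ 13.6   1.2 -20.4] 78.3
side -1 [(30, [178, 272]), (50, [206, 278]), (60, [221, 280]), (70, [236, 282]), (80, [251, 283]), (90, [267, 283])]
side 1 [(30, [454, 272]), (50, [426, 278]), (60, [411, 280]), (70, [396, 282]), (80, [381, 283]), (90, [365, 283])]
cam_a_end [([246.0, 316.0], 0.58)]
sil [([238.0, 311.0], 0.74, 750)]
cam_b_end [([386.0, 302.0], 0.69)]
sil [([391.0, 300.0], 0.87, 492), ([238.0, 313.0], 0.31, 779)]
C [315. 259.] eye [315. 237.] pad70 [394. 283.]
C [314. 273.] eye [314. 254.] pad70 [393. 293.]
wrist cap_center [([311.0, 267.0], 0.76)]
wrist cap_eye [([314.0, 222.0], 0.91)]
wrist port []
wrist cam_a_end [([251.0, 315.0], 0.72)]
wrist cam_b_end [([378.0, 302.0], 0.89)]
scene cap_center [([212.0, 262.0], 0.56)]
scene cap_eye []
scene port [([215.0, 267.0], 0.8), ([213.0, 261.0], 0.55)]
scene cam_a_end [([368.0, 308.0], 0.48), ([215.0, 286.0], 0.46)]
scene cam_b_end [([197.0, 400.0], 0.67), ([449.0, 176.0], 0.48)]
```

arm_command --pt "0 1 -0.7 0" --pt "0 1 -0.7 0"

```text
t: 38.78
ee_pos: [543.8, -245.5, 205.5]
orientation: [-1.178, -1.255, 1.254]
ft_force: [-1.8, 1.0, 0.5]
width: 70.3
```

arm_command --pt "0 0 0 0" --pt "0 0 0 0" --gripper 74

```text
t: 38.95
ee_pos: [544.3, -245.3, 205.3]
orientation: [-1.18, -1.256, 1.252]
ft_force: [8.5, 2.7, -11.4]
width: 65.6
```

```bash
python3 al.py; python3 ax.py | grep -v pred
```

```text
t 38.95 [ 544.3 -245.3  205.3] [  8.5   2.7 -11.4] 65.6
side -1 [(30, [175, 273]), (50, [203, 279]), (60, [218, 281]), (70, [234, 283]), (80, [249, 284]), (90, [265, 284])]
side 1 [(30, [454, 272]), (50, [426, 279]), (60, [411, 281]), (70, [396, 283]), (80, [380, 284]), (90, [364, 284])]
cam_a_end []
sil [([247.0, 316.0], 0.93, 557)]
cam_b_end [([374.0, 301.0], 0.76)]
sil [([385.0, 302.0], 0.62, 577)]
C [315. 259.] eye [314. 237.] pad70 [395. 283.]
C [314. 273.] eye [313. 254.] pad70 [394. 293.]
wrist cap_center [([313.0, 258.0], 0.74)]
wrist cap_eye [([312.0, 222.0], 0.97)]
wrist port []
wrist cam_a_end [([257.0, 313.0], 0.55)]
wrist cam_b_end [([373.0, 302.0], 0.94), ([259.0, 311.0], 0.21)]
scene cap_center [([216.0, 261.0], 0.48)]
scene cap_eye []
scene port [([216.0, 266.0], 0.76)]
scene cam_a_end []
scene cam_b_end [([235.0, 265.0], 0.47)]
```

arm_command --pt "0 0.8 -0.6 0" --pt "0 0.4 -0.3 0" --pt "0 0 0 0" --pt "0 0 0 0" --gripper 69

```text
t: 40.18
ee_pos: [544.5, -245.3, 204.5]
orientation: [-1.179, -1.255, 1.253]
ft_force: [6.7, 3.7, -8.2]
width: 61.0
```

arm_command --pt "0 0 0 0" --pt "0 0 0 0" --pt "0 0 0 0" --pt "0 0 0 0" --pt "0 0 0 0" --pt "0 0 0 0" --gripper 50

```text
t: 40.68
ee_pos: [544.7, -244.6, 203.8]
orientation: [-1.178, -1.256, 1.252]
ft_force: [8.3, 5.2, -14.4]
width: 55.5
```

```bash
python3 al.py; python3 ax.py | grep -v pred
```

```text
t 40.68 [ 544.7 -244.6  203.8] [  8.3   5.2 -14.4] 55.5
side -1 [(30, [173, 273]), (50, [201, 279]), (60, [216, 281]), (70, [232, 283]), (80, [248, 284]), (90, [263, 284])]
side 1 [(30, [454, 273]), (50, [426, 279]), (60, [411, 281]), (70, [395, 283]), (80, [379, 284]), (90, [364, 284])]
cam_a_end [([265.0, 312.0], 0.58)]
sil [([255.0, 319.0], 0.98, 465)]
cam_b_end [([367.0, 305.0], 0.85)]
sil [([378.0, 303.0], 0.96, 412)]
C [313. 259.] eye [313. 236.] pad70 [394. 283.]
C [312. 273.] eye [312. 254.] pad70 [393. 293.]
wrist cap_center [([310.0, 261.0], 0.8)]
wrist cap_eye [([309.0, 222.0], 0.64)]
wrist port [([310.0, 262.0], 0.4)]
wrist cam_a_end [([265.0, 312.0], 0.76)]
wrist cam_b_end [([363.0, 304.0], 0.98), ([126.0, 305.0], 0.28)]
scene cap_center [([216.0, 259.0], 0.62), ([214.0, 266.0], 0.42)]
scene cap_eye []
scene port [([214.0, 266.0], 0.98)]
scene cam_a_end [([213.0, 260.0], 0.48)]
scene cam_b_end [([234.0, 267.0], 0.47)]
```

arm_command --pt "0 0 0 0" --pt "0 0 0 0" --pt "0 0 0 0" --pt "0 0 0 0" --pt "0 0 0 0" --pt "0 0 0 0" --gripper 100

```text
t: 42.08
ee_pos: [544.7, -246.6, 205.9]
orientation: [-1.181, -1.255, 1.255]
ft_force: [-0.1, 0.4, 0.0]
width: 87.7
```

```bash
python3 al.py; python3 ax.py | grep -v pred
```

```text
t 42.08 [ 544.7 -246.6  205.9] [-0.1  0.4  0. ] 87.7
side -1 [(30, [179, 271]), (50, [206, 277]), (60, [221, 280]), (70, [237, 281]), (80, [253, 282]), (90, [268, 283])]
side 1 [(30, [457, 271]), (50, [429, 277]), (60, [414, 280]), (70, [399, 281]), (80, [383, 282]), (90, [367, 283])]
cam_a_end [([244.0, 309.0], 0.87)]
sil [([236.0, 308.0], 0.87, 937)]
cam_b_end [([393.0, 294.0], 0.77)]
sil [([398.0, 296.0], 0.72, 462)]
C [317. 258.] eye [318. 236.] pad70 [397. 282.]
C [316. 272.] eye [317. 253.] pad70 [396. 293.]
wrist cap_center [([317.0, 259.0], 0.69)]
wrist cap_eye [([316.0, 224.0], 0.71)]
wrist port []
wrist cam_a_end [([242.0, 312.0], 0.6)]
wrist cam_b_end [([397.0, 293.0], 0.7)]
scene cap_center [([214.0, 261.0], 0.47)]
scene cap_eye []
scene port [([217.0, 266.0], 0.91), ([215.0, 260.0], 0.56)]
scene cam_a_end [([213.0, 286.0], 0.35)]
scene cam_b_end [([239.0, 261.0], 0.41), ([197.0, 399.0], 0.28)]
```

arm_command --pt "0 -3.3 2.3 0" --pt "0 -3.3 2.3 0" --pt "0 -3.3 2.3 0" --pt "0 0 0 0"

```text
t: 43.32
ee_pos: [537.4, -246.7, 216.0]
orientation: [-1.18, -1.255, 1.255]
ft_force: [0.6, -0.5, 0.8]
width: 87.9
```

arm_command --pt "0 0.3 -0.2 0" --pt "0 0.8 -0.6 0" --pt "0 1.1 -0.8 0" --pt "0 1.1 -0.8 0" --pt "0 1.2 -0.8 0" --pt "0 1.2 -0.8 0" --pt "0 1.2 -0.8 0" --pt "0 1.2 -0.8 0" --pt "0 1.2 -0.8 0" --pt "0 1.2 -0.8 0" --gripper 50

```text
t: 44.15
ee_pos: [541.3, -245.5, 207.0]
orientation: [-1.172, -1.251, 1.258]
ft_force: [-22.5, 5.3, 30.8]
width: 54.9
```

arm_command --pt "0 0 0 0" --pt "0 0 0 0" --pt "0 0 0 0" --pt "0 0 0 0" --pt "0 0 0 0" --gripper 100

```text
t: 44.57
ee_pos: [544.9, -246.0, 204.3]
orientation: [-1.179, -1.255, 1.255]
ft_force: [-0.2, 0.8, 0.3]
width: 85.1
```

```bash
python3 al.py
```

```text
t 44.57 [ 544.9 -246.   204.3] [-0.2  0.8  0.3] 85.1
side -1 [(30, [176, 272]), (50, [204, 278]), (60, [219, 281]), (70, [235, 282]), (80, [251, 283]), (90, [267, 284])]
side 1 [(30, [457, 272]), (50, [429, 278]), (60, [414, 281]), (70, [398, 282]), (80, [382, 283]), (90, [367, 284])]
cam_a_end [([258.0, 300.0], 0.79)]
sil [([246.0, 308.0], 0.63, 430), ([629.0, 111.0], 0.51, 1547)]
cam_b_end [([368.0, 287.0], 0.56)]
sil [([387.0, 286.0], 0.87, 369)]
```

arm_command --pt "0 -6 0 0" --pt "0 -18 0 0" --pt "0 -28 0 0" --pt "0 -28 0 0" --pt "0 -15 10 0" --pt "0 0 5 0" --pt "0 0 0 0" --pt "0 0 0 0"

```text
t: 45.48
ee_pos: [529.0, -246.7, 298.8]
orientation: [-1.178, -1.254, 1.255]
ft_force: [0.5, -0.6, -0.7]
width: 88.0
```

```bash
cat > fin.py <<'E'
from fit import *
p,Rm,o=pose();print('t',round(o['t'],2),p.round(1))
M={c:camera_model(c) for c in('wrist','scene')}
def pr(X,c):
    if c=='wrist': return projw(X,M[c])
    K=M[c];v=(R.from_rotvec(K['orientation']).as_matrix().T@(X-np.array(K['position'])))*[1,-1,-1];return (np.array(K['mtx'])@(v/v[2]))[:2]
for c in M: cv2.imwrite(f'pics/{c}F.png',get_image(c))
O=np.array([518.,-247.3,214.5])
for c in M:
    print(c,'C',pr(O+14*pz,c).round(),'eye',pr(O+38*pz,c).round())
    for s in (-1,1): print('  side',s,[(a,pr(O+py*s*(23+42*np.cos(np.radians(a)))+pz*(12-42*np.sin(np.radians(a))),c).round().tolist()) for a in (60,70,80,90)])
    for n in ('cap_center','cap_eye','cam_a_end','cam_b_end'): print(c,n,[(np.round(d['at']).tolist(),round(d['conf'],2)) for d in tip_of(c,n)[:3]],[(np.round(d['at']).tolist(),int(d['pixels'].sum()),[int(np.nonzero(d['pixels'])[k].min()) for k in (1,0)],[int(np.nonzero(d['pixels'])[k].max()) for k in (1,0)]) for d in (silhouettes(c,n)[:2] if 'cam' in n else [])])
E
python3 fin.py
```

```text
t 45.48 [ 529.  -246.7  298.8]
wrist C [316. 236.] eye [316. 221.]
  side -1 [(60, [254.0, 253.0]), (70, [264.0, 255.0]), (80, [274.0, 255.0]), (90, [284.0, 256.0])]
  side 1 [(60, [377.0, 253.0]), (70, [368.0, 255.0]), (80, [358.0, 255.0]), (90, [347.0, 256.0])]
wrist cap_center [] []
wrist cap_eye [([316.0, 217.0], 0.64)] []
wrist cam_a_end [([281.0, 265.0], 0.55)] [([270.0, 264.0], 328, [264, 230], [281, 276])]
wrist cam_b_end [([348.0, 254.0], 0.47)] [([358.0, 254.0], 213, [352, 222], [363, 266])]
scene C [213. 261.] eye [207. 253.]
  side -1 [(60, [207.0, 286.0]), (70, [210.0, 285.0]), (80, [213.0, 284.0]), (90, [216.0, 282.0])]
  side 1 [(60, [237.0, 261.0]), (70, [236.0, 264.0]), (80, [234.0, 267.0]), (90, [232.0, 269.0])]
scene cap_center [([213.0, 263.0], 0.82)] []
scene cap_eye [([210.0, 254.0], 0.74)] []
scene cam_a_end [([213.0, 287.0], 0.6)] [([213.0, 282.0], 64, [207, 272], [218, 286])]
scene cam_b_end [([234.0, 266.0], 0.64)] []
```

```bash
cat > ed.py <<'E'
from fit import *
p,Rm,o=pose();M=camera_model('wrist');get_image('wrist');O=np.array([518.,-247.3,214.5])
for n,s in (('cam_a_end',-1),('cam_b_end',1)):
    for d in silhouettes('wrist',n)[:1]:
        ys,xs=np.nonzero(d['pixels']);print(n,[(int(r),int(xs[ys==r].min()),int(xs[ys==r].max())) for r in range(ys.min(),ys.max()+1,4) if (ys==r).any()])
    for a in (80,85,90,91.4):
        A=np.radians(a);f=lambda u,q,x:projw(O+px*x+py*s*(23+u*np.cos(A)+q*np.sin(A))+pz*(12-u*np.sin(A)+q*np.cos(A)),M).round().tolist()
        print(s,a,'pivot top outer',f(0,6,0),'end outer',f(51,6,0),'paddle +px outer',f(42,6,9),'paddle inner',f(42,0,9))
E
python3 ed.py
```

```text
cam_a_end [(229, 271, 273), (233, 269, 274), (237, 270, 274), (241, 270, 275), (257, 266, 279), (261, 265, 280), (265, 265, 281), (269, 271, 281), (273, 274, 281)]
-1 80 pivot top outer [269.0, 235.0] end outer [265.0, 257.0] paddle +px outer [265.0, 266.0] paddle inner [274.0, 266.0]
-1 85 pivot top outer [269.0, 235.0] end outer [271.0, 257.0] paddle +px outer [271.0, 266.0] paddle inner [279.0, 266.0]
-1 90 pivot top outer [269.0, 235.0] end outer [277.0, 258.0] paddle +px outer [276.0, 266.0] paddle inner [284.0, 266.0]
-1 91.4 pivot top outer [269.0, 235.0] end outer [279.0, 258.0] paddle +px outer [277.0, 266.0] paddle inner [285.0, 266.0]
cam_b_end [(221, 359, 360), (225, 359, 361), (229, 359, 362), (233, 360, 362), (249, 357, 361), (253, 355, 360), (257, 353, 360), (261, 352, 360), (265, 354, 358)]
1 80 pivot top outer [363.0, 235.0] end outer [367.0, 257.0] paddle +px outer [367.0, 266.0] paddle inner [358.0, 266.0]
1 85 pivot top outer [363.0, 235.0] end outer [361.0, 257.0] paddle +px outer [362.0, 266.0] paddle inner [353.0, 266.0]
1 90 pivot top outer [363.0, 235.0] end outer [355.0, 258.0] paddle +px outer [356.0, 266.0] paddle inner [348.0, 266.0]
1 91.4 pivot top outer [363.0, 235.0] end outer [353.0, 258.0] paddle +px outer [355.0, 266.0] paddle inner [347.0, 266.0]
```

arm_command --pt "0 5 -8 0" --pt "0 20 -3 0" --pt "0 28 0 0" --pt "0 22 0 0" --pt "0 9 0 0" --pt "0 0 0 0" --pt "0 0 0 0"

```text
t: 46.92
ee_pos: [541.0, -246.3, 215.6]
orientation: [-1.179, -1.255, 1.255]
ft_force: [-0.3, 0.2, 0.1]
width: 88.1
```

arm_command --pt "0 0 0 0" --pt "0 0 0 0" --pt "0 0.8 -0.6 0" --pt "0 1 -0.7 0" --pt "0 1 -0.7 0" --pt "0 1 -0.7 0" --pt "0 1 -0.7 0" --pt "0 1 -0.7 0" --pt "0 1 -0.7 0" --pt "0 1 -0.7 0" --pt "0 0 0 0" --pt "0 0 0 0" --pt "0 0 0 0" --gripper 50

```text
t: 48.0
ee_pos: [543.2, -245.5, 210.3]
orientation: [-1.174, -1.251, 1.257]
ft_force: [-18.8, 3.8, 28.4]
width: 53.3
```

arm_command --pt "0 0 0 0" --pt "0 0 0 0" --gripper 61

```text
t: 48.17
ee_pos: [543.2, -245.4, 210.3]
orientation: [-1.174, -1.251, 1.257]
ft_force: [-17.8, 4.6, 27.1]
width: 53.8
```

arm_command --pt "0 0 0 0" --pt "0 0 0 0" --gripper 63

```text
t: 48.33
ee_pos: [545.2, -245.1, 209.1]
orientation: [-1.177, -1.254, 1.254]
ft_force: [-6.1, 4.1, 10.1]
width: 55.9
```

arm_command --pt "0 0 0 0" --pt "0 0 0 0" --gripper 65

```text
t: 48.5
ee_pos: [546.0, -245.4, 208.1]
orientation: [-1.179, -1.255, 1.254]
ft_force: [-1.6, 4.4, 3.1]
width: 56.8
```

arm_command --pt "0 0 0 0" --pt "0 0 0 0" --gripper 67

```text
t: 48.67
ee_pos: [546.3, -245.9, 207.7]
orientation: [-1.179, -1.255, 1.255]
ft_force: [-0.3, 1.0, 1.3]
width: 58.8
```

arm_command --pt "0 0 0 0" --pt "0 0 0 0" --pt "0 0 0 0" --pt "0 -6 0 0" --pt "0 -20 0 0" --pt "0 -28 0 0" --pt "0 -28 10 0" --pt "0 -8 5 0" --pt "0 0 0 0" --gripper 100

```text
t: 49.42
ee_pos: [531.6, -247.6, 300.7]
orientation: [-1.184, -1.257, 1.254]
ft_force: [-0.2, -0.9, 0.3]
width: 87.8
```

```bash
python3 ed.py; python3 fin.py | grep -v side
```

```text
cam_a_end [(226, 274, 274), (230, 270, 276), (234, 271, 276), (238, 272, 277), (242, 273, 277), (254, 273, 281), (258, 272, 286), (262, 274, 289), (266, 281, 289)]
-1 80 pivot top outer [271.0, 231.0] end outer [267.0, 253.0] paddle +px outer [267.0, 262.0] paddle inner [275.0, 262.0]
-1 85 pivot top outer [271.0, 231.0] end outer [273.0, 254.0] paddle +px outer [272.0, 262.0] paddle inner [280.0, 263.0]
-1 90 pivot top outer [271.0, 231.0] end outer [279.0, 254.0] paddle +px outer [277.0, 263.0] paddle inner [285.0, 263.0]
-1 91.4 pivot top outer [271.0, 231.0] end outer [280.0, 254.0] paddle +px outer [279.0, 263.0] paddle inner [287.0, 263.0]
cam_b_end [(217, 360, 361), (221, 359, 363), (225, 361, 363), (229, 362, 364), (249, 356, 358), (253, 354, 357), (257, 352, 356)]
1 80 pivot top outer [365.0, 231.0] end outer [368.0, 254.0] paddle +px outer [368.0, 262.0] paddle inner [360.0, 263.0]
1 85 pivot top outer [365.0, 231.0] end outer [362.0, 254.0] paddle +px outer [363.0, 263.0] paddle inner [355.0, 263.0]
1 90 pivot top outer [365.0, 232.0] end outer [356.0, 254.0] paddle +px ou
[... 173 characters left out ...]
9.57 [ 530.6 -246.6  296.5]
wrist C [316. 234.] eye [316. 219.]
wrist cap_center [([316.0, 234.0], 0.64)] []
wrist cap_eye [([316.0, 219.0], 0.64)] []
wrist cam_a_end [([283.0, 262.0], 0.58)] [([270.0, 261.0], 248, [269, 230], [286, 270])]
wrist cam_b_end [([344.0, 247.0], 0.47)] [([361.0, 232.0], 177, [349, 219], [363, 262]), ([316.0, 282.0], 603, [296, 271], [342, 296])]
scene C [213. 261.] eye [207. 253.]
scene cap_center [([215.0, 262.0], 0.77)] []
scene cap_eye [] []
scene cam_a_end [([219.0, 282.0], 0.61)] [([212.0, 282.0], 66, [209, 273], [219, 286])]
scene cam_b_end [([233.0, 262.0], 0.63)] [([231.0, 263.0], 37, [228, 260], [235, 269]), ([319.0, 182.0], 1427, [293, 136], [354, 206])]
```

```bash
python3 -c "
from workcell import *
o=get_obs();print(o['t'],o['width'],o['ft_force']);print(close_job())"
```

```text
50.2667 87.90099839741345 [ 0.01323884  0.14107086 -0.09507728]
the job is handed in; nothing more can be done
None
```

I took the cap off its barbed hook and seated it over the slanting port. Both cam arms appear to be fully down with the cap home. I handed the job in at 50.3 s with the gripper open, clear, and no force on the tool. No verdict came back.

**How it was done:**
- **Unhooking:** the tool could only turn about its own finger axis. I gripped the cap by its free flats, raised it, and let the barb tilt it in the grip until it came free.
- **Placing:** the first try at the port failed. The cap's rim caught the port head and the cap slid about 15 mm back in the grip. I backed off, shifted it over and seated it on the second try, still with both arms up.
- **Arms:** I let go of the cap and nudged it about 85° round the port so the arms lay level. Then I pushed both arms down together with the open fingers and squeezed them shut.

**What failed or disagreed:**
- The first squeeze sprang back to about 73° after release, and the second to about 80–86°, where 90° is fully down.
- The third squeeze was made while pressing the cap down and was released in small steps. It held.

**Last checks:**
- **Arms:** the wrist camera puts both at about 90°, give or take a few degrees. One edge of arm a read nearer 86°, and the other agreed with 90°. During the slow release, the force fell to about zero at a finger opening of 57–59 mm, which fits the 58 mm expected with both arms down.
- **Cap:** the eye and centre were within a pixel of the home position in the wrist view. The 3 mm between resting and home is close to what the cameras can resolve, so I judged "home" mainly from the arms staying down.
- **Glassware:** I sent no move near it, but I did not take a final picture to confirm it was undisturbed.

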